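Set up the solder-wire feeder

ROBOT

A 7-joint arm with a two-finger parallel gripper is mounted at the origin on the work surface. World frame = base frame: x ahead of the robot, y to its left, z up, the work surface at z = 0. Lengths are in m, angles in rad, forces in N, time in s.
With the tool pointing down it reaches from about 0.4 to 0.925 m from the base axis. Payload 4.1 kg.
Tool frame: the origin (TCP) lies at the very end of the fingers, on their centre line; the grasp point (between the pads) lies 19 mm behind it; z points along the fingers, y is the direction in which the jaws open and shut (so a half turn about z gives the same grasp; the last joint's range is limited). The gripper opens to 85 mm and grips with 20 to 120 N. Pads are 22 mm wide; open, the fingers measure 114 mm over their backs; the gripper's body (76 mm by 85 mm) begins 54 mm behind the grasp point. The pads swing forward as they close: fully open they stand 13 mm farther back than shut.
Start: joints at [-1.35, 0.398, 0.045, 1.537, -0.019, 1.207, -0.051], TCP at [0.204, 0.617, 0.231] pointing down, gripper open.
Joint ranges: [-2.82, 2.82], [-0.49, 2.23], [-1.37, 1.46], [0, 2.46], [-1.36, 4.5], [0.23, 2], [-2.94, 2.94]. Speed limits (rad/s): [2.57, 2.57, 3.14, 3.14, 3.14, 3.14, 3.14].

INTERFACE

Orientations are given as a rotation vector (axis times angle).
In Python, from bench import sense, vision, job gives the robot as it stands.
- The arm moves only by the tool move_arm, never from a script. Its argument "deltas" is a list of rows, each a list of 3 entries, a list of its own where there are three numbers: the finger opening in m, from 0 to 0.0854, then the shift along the tool's x, y, z in m, then the turn about the tool's z in rad. A call has 1 to 8 rows; each row shifts and turns the commanded pose from where the row before left it, along the tool's axes as they then stand; what a row does not reach is not made up. A row lasts 1/10 s, in which the tool goes at most 50 mm and 8.59 degrees, less where a joint would pass 70% of its speed; a pose out of reach is approached as far as the arm can. A call is refused whole if a number of a shift passes 0.05 or a number of a turn 0.15, either way. A call with a gripper value outside its range is refused whole. The fingers move at their own pace and stop on an object; "squeeze" is the grip in N (left out, the last holds). Time passes only in rows, so rows that do not move let the fingers close. It gives the time, the measured TCP pose, the force and the opening at its end, in the units of the state.
- sense(): the state, without advancing time (a new reading comes with each control period).
- vision.snapshot(name): name is "scene" or "side" or "wrist"; returns the picture (480x640x3 uint8, blue, green, red); there is no depth.
- vision.camera_params(name): a dict with "fx", "fy", "cx", "cy" (pixels), "dist" ([k1, k2, p1, p2, k3] as OpenCV has them; the pictures are not rectified), "R" (3x3) and "t" (3): a world point X has camera coordinates R X + t. Camera axes: x right, y down, z forward; pixel columns grow to the right and rows downward; lengths in m; the calibration is good to about 2 mm. A picture is of the moment at which its call begins: read the wrist's pose just before it. camera_params takes no time and is no camera call; for the wrist camera it gives the pose at the moment of the call.
- job.job_done(): hands the job in, once; it reports no verdict.
Trained networks look in the newest picture that a camera, given by its name, has taken for a name from the list of things; names that differ only in an ending like _2 or _b are one class to them, and where a whole thing is asked for, a point or a joint stands for the part that bears it (a point fixed in the world has none). Each returns a list of dicts, best first, with "p" (0 to 1); they miss things now and then, are a little off and sometimes report something else, mostly with a low value. They report only what shows in the picture. A call takes as long as a camera call. They do not tell look-alikes from the thing itself.
- vision.boxes_of(camera, target): "at" ([x, y, z] in m, in world coordinates, good to about 4 mm: the middle of the surface that is visible of it).
- vision.outline_of(camera, target): "mask" (480x640 bool, what is visible of it).
- vision.landmark_of(camera, target): "at" ([x, y, z] in m, in world coordinates, good to about 4 mm: a listed point, or the origin of a listed thing).
The state is a dict: "clock": time; "joint_positions": joint angles; "qd": joint speeds; "effort": joint torques, N m; "tool_pos": TCP position; "tool_rot": TCP orientation; "force": force on the tool from outside, world axes, zero at the start; "ft_torque": the same for the moment, N m; "grip_width": finger opening in m.
Only numpy, scipy, OpenCV 4.12 (cv2) and the standard library are available. Lean on these libraries where they do the work, as an engineer would, in place of code of your own. Each camera call takes 0.05 s, during which the arm holds its last target.

TASK

Set up the solder-wire feeder: hook the hanging wire guide onto the guide rail near the rail's clear end (the end away from the reel), slide it along the rail until it hangs at the black ring mark, and let go of it. Then screw the knurled cap above the reel clockwise until it bottoms out and back it off a quarter turn so that the reel can run; finish while still gripping the cap there, because I will nip up its set screw as you hold it. Leave the other things on the bench where they are.

Things in the scene. Friction and masses are not known exactly. Their poses are not given: they have to be found in the camera images.
- feeder: Bench-top solder-wire feeder, fixed: grey plate 240 x 330 x 10 mm with guide rail and reel. Origin at the centre of the plate's underside on the bench, x pointing away from the robot, y along the rail, z up. The reel of solder (62 mm wide, top flange at z = 72 mm) stands on an upright spindle at x = -55, y = +55 mm, on the robot's side of the rail
- rail_mid (a point): Middle of the guide rail on its axis (feeder x = 75, y = 0, z = 130 mm); axes as the feeder's. The rail is a round steel bar 10 mm in diameter along y, between two posts with heads 26 x 18 mm, 15 mm higher than the axis, at y = -148 and +148 mm: clear bar from y = -139 to +139 mm. The clear end, away from the reel, is the -y end
- mark: Ring mark on the rail: a black band 5 mm wide round the bar, nothing sticks out. Origin on the rail's axis at the middle of the band, axes like the feeder's (y along the rail)
- guide: Hanging wire guide, loose, 0.13 to 0.25 kg; starts standing upright on the bench, left or right of the feeder, its hook's mouth (+x) facing away from the robot within 0.5 rad. Origin at the centre of its underside, z up. Lowest is a steel block 28 (x) x 34 (y) x 30 mm with a white eyelet in front and back; above it the strip hook, then the finger grip; 120 mm tall in all
- guide_seat (a point): In the guide's hook, where the rail's axis lies when it hangs: 72.5 mm above the guide's origin, axes as the guide's. The hook is 14 mm wide in y; stem at x = -16 to -12 mm; roof an inverted V, apex 5.5 mm above this point; lip at x = 12 to 16 mm, its tip 12.5 mm below this point. The mouth is open to +x between lip tip and block top (42.5 mm below this point)
- guide_grip (a point): Centre of the guide's black finger grip, on top: 20 (x) x 14 (y) mm, 34 mm tall, from 86 to 120 mm above the guide's origin; this point 103 mm above it
- cap: Knurled aluminium retaining cap above the reel, a cylinder 36 mm wide, 35 mm tall, already started on the thread; a black index line on its top runs from centre to rim, over a small set screw in its side. Origin on its axis at its underside (feeder z = 76 mm when bottomed, 4 mm higher per turn). This frame does not turn with the cap: axes are the feeder's
- cap_turn (a joint): Rotation of the cap in rad: 0 = bottomed out (hard stop, the index line then points to the feeder's -x, towards the robot), grows as the cap is unscrewed, anticlockwise seen from above (pi/2 = a quarter turn back), upper end 4.6. Friction about 0.06 N m, it stays where it is left. Starts between 2.0 and 3.3
- flux: Bystander: closed amber flux bottle, 38 mm in diameter, 85 mm tall, standing left or right of the feeder (it may have changed places with the guide); origin at the centre of its underside
- spare_reel: Bystander: spare reel with copper wire, 62 mm in diameter, 56 mm tall, standing at the front right; origin at the centre of its underside
- screwdriver: Bystander: screwdriver 170 mm long lying at the far right, in front of the power supply; origin on the bench under its middle
- cutters: Bystander: side cutters about 120 mm long lying at the front left; origin under the pivot
- parts_tray: Bystander: open grey parts tray 100 x 130 x 25 mm at the left; origin at the centre of its underside
- tinner: Bystander: round tin 63 mm in diameter, 30 mm tall, at the right; origin at the centre of its underside
- hexkey: Bystander: L-shaped hex key, 75 x 22 mm, 6 mm thick, lying on the feeder's plate at the clear end; origin on its long leg
Mind the look-alikes: they are no part of the job. Of the things that look like the guide, the smaller one is meant.

How it is judged:
By the outcome, as a careful person would: the job done as asked, in the order asked, and still so for the second after the job is handed in, while the arm keeps its last pose, push and grip.
It also fails if it takes over 72 s, if anything falls off the work surface, if the arm or the gripper's body presses on something with over 40 N, if the wrist force passes 120 N, or if a joint passes its speed limit or range.

## Working session

There is one attempt and no reset: what is moved stays moved. The work goes in short steps, Python scripts to look and compute and a tool call to move; the robot and the scene stay as the last step left them, time stands still between calls to the robot, and variables do not carry over. Pictures are saved under pics/ and viewed, and the job is handed in when it is done.

Besides the shell and the picture viewer there is one more tool, called after ">>>" by a JSON object that holds its "fn" and its "kwargs", one argument or row to a line. move_arm: Moves the arm, as the interface text tells. Its arguments: {"type":"object","properties":{"deltas":{"type":"array"},"squeeze":{"type":"number"}},"required":["deltas"]}

```bash
ls; mkdir -p pics
python3 - <<'E'
from bench import sense, vision, job
import cv2,json
s=sense(); print({k:(v if not hasattr(v,'tolist') else v.tolist()) for k,v in s.items()})
for n in ["scene","side","wrist"]:
    im=vision.snapshot(n); cv2.imwrite(f"pics/a_{n}.png",im)
    print(n,vision.camera_params(n))
E
```

```text
pics
{'clock': 0.0, 'joint_positions': [-1.3500189815924408, 0.3991795802189845, 0.045052957968215575, 1.5379103076052456, -0.018697225225636712, 1.2069008600541737, -0.05069731360202332], 'qd': [0.0009740544737887241, 0.0018579780109195135, 0.0006174466501519233, 0.0012496018495987886, 3.8582901502843985e-05, 0.0014584906324253408, 0.0003604066118365346], 'effort': [0.000494347023050068, -47.513251304626465, 1.3648953661322594, -25.422332882881165, 0.01155336300143972, 0.009471355006098747, 4.1368796388496776e-07], 'tool_pos': [0.2041189816906251, 0.6164337840769085, 0.23025840293890643], 'tool_rot': [-0.4999889666408267, -3.1013770501257967, 0.0030930230474490597], 'force': [-0.4624054022425443, 0.6666934171993721, -0.800962073582602], 'ft_torque': [-0.009616222929018071, -0.016960895510585033, -0.0372415032931867], 'grip_width': 0.08519566623456597}
scene {'fx': 457.57720653934075, 'fy': 457.57720653934075, 'cx': 319.8868201640155, 'cy': 235.0379927031888, 'dist': array([0.03421264, 0.        , 0.        , 0.        , 0.        ]), 'R': array([[-0.08638308,  0.99610979,  0.0174140
[... 244 characters left out ...]
 242.79971692967075, 'dist': array([-0.07612207,  0.        ,  0.        ,  0.        ,  0.        ]), 'R': array([[ 0.91740233, -0.39766526, -0.01533985],
       [-0.28701464, -0.6344493 , -0.71770236],
       [ 0.27567293,  0.66282458, -0.69618102]]), 't': array([-0.46035946,  0.2102324 ,  1.28154766])}
wrist {'fx': 384.4215161043375, 'fy': 384.4215161043375, 'cx': 322.2056918954013, 'cy': 235.21068172776023, 'dist': array([-0.07777636,  0.        ,  0.        ,  0.        ,  0.        ]), 'R': array([[ 0.31409105,  0.94938752, -0.00318552],
       [ 0.90931751, -0.29986652,  0.28848177],
       [ 0.27292576, -0.09350619, -0.95748009]]), 't': array([-0.64918131, -0.03781153,  0.37963801])}
```

View pics/a_scene.png

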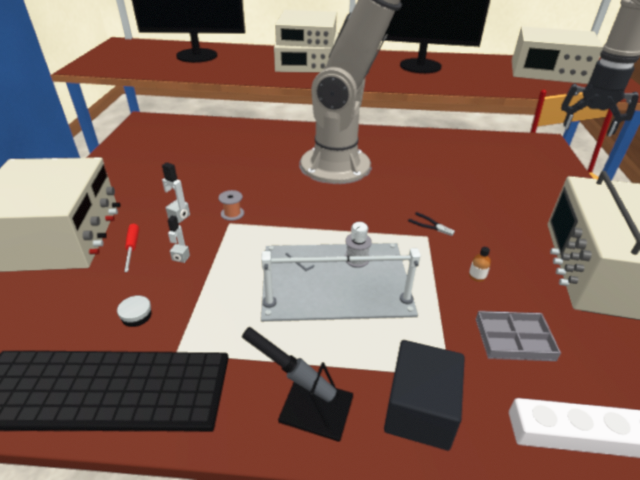

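View pics/a_side.png

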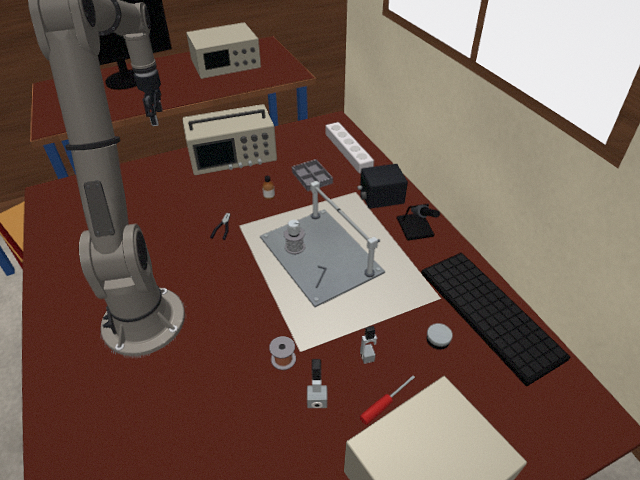

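View pics/a_wrist.png

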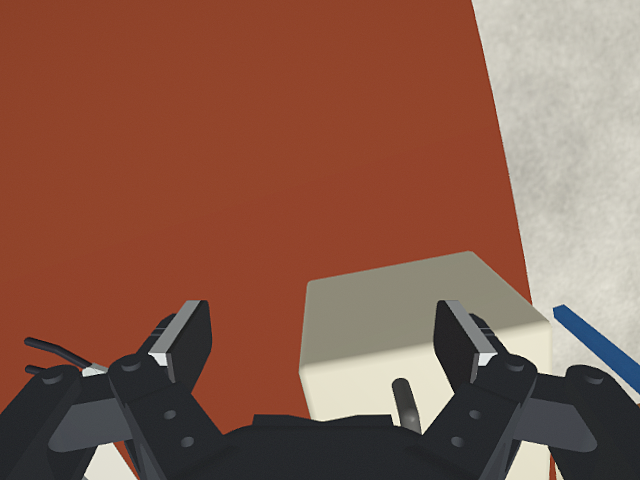

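Run:
```python
from bench import sense, vision, job
import numpy as np
np.set_printoptions(precision=4,suppress=True)
def f(x): return [(round(float(d['p']),2),np.array(d['at'])) for d in x]
for cam in ["scene","side"]:
    for n in ["feeder","rail_mid","mark","guide","guide_seat","guide_grip","cap"]:
        try: print(cam,n,f(vision.landmark_of(cam,n)))
        except Exception as e: print(cam,n,e)
print(sense()['clock'])
```

```text
scene feeder [(0.93, array([0.5316, 0.0351, 0.0019])), (0.45, array([ 0.4993, -0.347 ,  0.1017])), (0.39, array([ 0.4936, -0.3418,  0.002 ]))]
scene rail_mid [(0.67, array([0.6122, 0.0418, 0.1275]))]
scene mark [(0.31, array([ 0.4944, -0.342 ,  0.0738]))]
scene guide [(0.9, array([ 0.3376, -0.4007,  0.002 ])), (0.85, array([ 0.4952, -0.3409, -0.0004]))]
scene guide_seat [(0.75, array([ 0.3316, -0.3997,  0.0973])), (0.66, array([ 0.4971, -0.3389,  0.0708]))]
scene guide_grip [(0.96, array([ 0.3344, -0.3991,  0.1403])), (0.76, array([ 0.4972, -0.3433,  0.1024]))]
scene cap [(0.87, array([0.4753, 0.0788, 0.0786]))]
side feeder [(0.66, array([0.5334, 0.0318, 0.0021])), (0.6, array([ 0.489 , -0.4653, -0.0006]))]
side rail_mid [(0.93, array([0.6091, 0.0418, 0.1266]))]
side mark []
side guide [(0.98, array([ 0.3346, -0.3991, -0.0021])), (0.57, array([ 0.4923, -0.3426,  0.0008]))]
side guide_seat [(0.79, array([ 0.3331, -0.3984,  0.0965])), (0.6, array([ 0.4973, -0.3416,  0.076 ]))]
side guide_grip [(0.92, array([ 0.3337, -0.4024,  0.1393])), (0.84, array([ 0.4944, -0.3402,  0.0992]))]
side cap [(0.58, array([0.4729, 0.0761, 0.0767]))]
0.85
```

Run:
```python
import cv2
a=cv2.imread("pics/a_scene.png")[215:325,250:430]; cv2.imwrite("pics/b_scene.png",cv2.resize(a,None,fx=4.4,fy=4.4,interpolation=cv2.INTER_CUBIC))
a=cv2.imread("pics/a_side.png")[170:310,255:395]; cv2.imwrite("pics/b_side.png",cv2.resize(a,None,fx=4.2,fy=4.2,interpolation=cv2.INTER_CUBIC))
a=cv2.imread("pics/a_scene.png")[150:270,150:210]; b=cv2.imread("pics/a_side.png")[310:420,290:390]
import numpy as np
a=cv2.resize(a,(300,600),interpolation=cv2.INTER_CUBIC); b=cv2.resize(b,(500,550),interpolation=cv2.INTER_CUBIC)
c=np.zeros((600,800,3),np.uint8); c[:,:300]=a; c[:550,300:]=b; cv2.imwrite("pics/b_g.png",c)
```

```text
(no output)
```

View pics/b_scene.png

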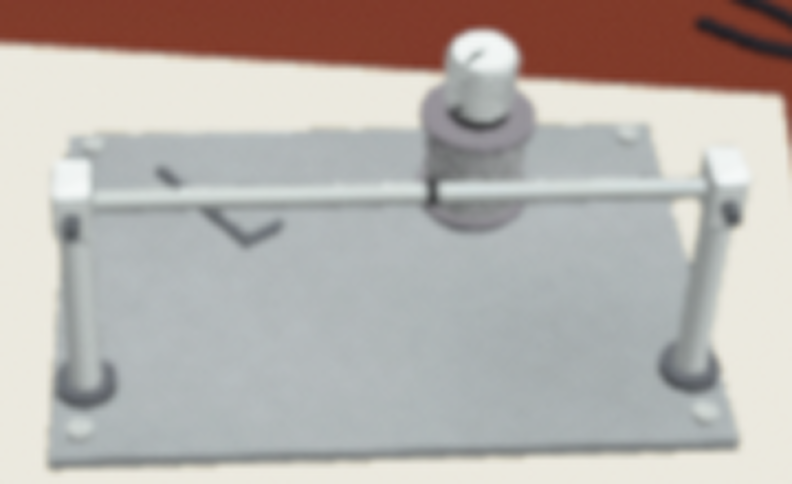

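View pics/b_side.png

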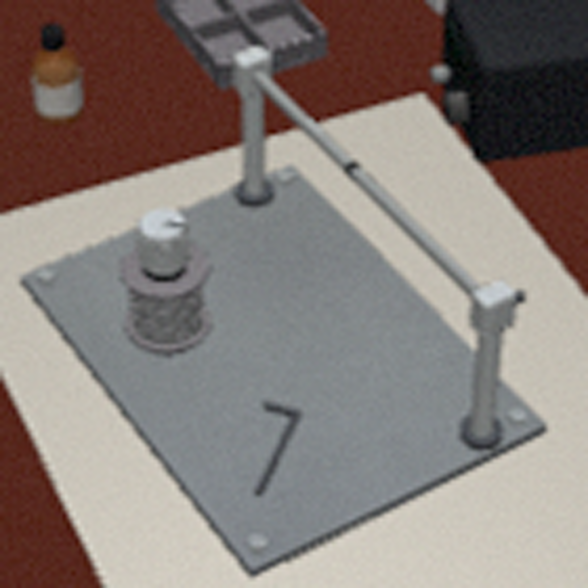

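View pics/b_g.png

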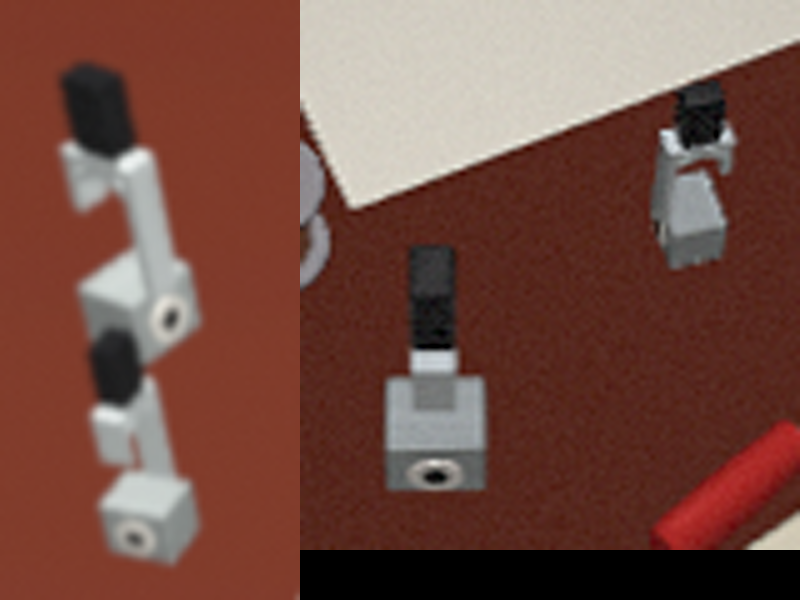

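```bash
cat > h.py <<'E'
from bench import sense, vision, job
import numpy as np, cv2
from scipy.optimize import least_squares
from scipy.spatial.transform import Rotation as Rn
np.set_printoptions(precision=4,suppress=True)
def proj(P,X):
    K=np.array([[P['fx'],0,P['cx']],[0,P['fy'],P['cy']],[0,0,1]])
    return cv2.projectPoints(np.asarray(X,float).reshape(-1,3),cv2.Rodrigues(np.array(P['R']))[0],np.array(P['t'],float),K,np.array(P['dist']))[0].reshape(-1,2)
def ray(P,uv):
    K=np.array([[P['fx'],0,P['cx']],[0,P['fy'],P['cy']],[0,0,1]])
    n=cv2.undistortPoints(np.array(uv,float).reshape(-1,1,2),K,np.array(P['dist'])).reshape(-1,2)
    R=np.array(P['R']);t=np.array(P['t'])
    return -R.T@t, np.c_[n,np.ones(len(n))]@R
def at_z(P,uv,z):
    c,d=ray(P,uv); return c+d*((z-c[2])/d[:,2])[:,None]
def fp(p,X): # pose x,y,yaw
    X=np.asarray(X,float).reshape(-1,3)
    return X@Rn.from_euler('z',p[2]).as_matrix().T+[p[0],p[1],0]
def st():
    s=sense(); R=Rn.from_rotvec(s['tool_rot']).as_matrix()
    print('t %.2f'%s['clock'],'tcp',np.array(s['tool_pos']),'F',np.array(s['force']),'T',np.array(s['ft_torque']),'w %.4f'%s['grip_width'],'q',np.array(s['joint_positions']),'\n toolx',R[:,0],'tooly',R[:,1],'toolz',R[:,2]); return s,R
def plan(target, yaw):  # yaw: world angle of tool y axis (mod pi)
    s=sense(); R=Rn.from_rotvec(s['tool_rot']).as_matrix()
    d=R.T@(np.array(target)-s['tool_pos']); a=np.arctan2(R[1,1],R[0,1]); 
    dy=(yaw-a+np.pi/2)%np.pi-np.pi/2
    print('tcp',np.array(s['tool_pos']),'yaw_y %.4f'%a,'shift in tool axes now',d,'turn about tool z %.3f (alt %.3f)'%(-dy,-dy-np.sign(-dy)*np.pi))
E
cat > fit.py <<'E'
from h import *
S=vision.camera_params('scene');D=vision.camera_params('side')
z=lambda o,f:(lambda L:np.array(L,float)/f+o)
sc=z([250,215],4.4);sd=z([255,170],4.2)
X=[[.12,-.165,.01],[.12,.165,.01],[-.12,-.165,.01],[-.12,.165,.01],[.075,-.139,.13],[.075,.139,.13]]
us=sc([[50,458],[738,441],[70,137],[648,125],[95,200],[705,187]])
ud=sd([[546,428],[293,168],[253,570],[22,282],[478,297],[266,78]])
mS=sc([[432,192]]);mD=sd([[352,168]])
f=lambda p:np.r_[(proj(S,fp(p,X))-us-p[3:5]).ravel(),(proj(D,fp(p,X))-ud-p[5:7]).ravel(),p[3:7]*.7]
r=least_squares(f,[.53,.035,.1,0,0,0,0],loss='soft_l1');print(r.x);print(r.fun[:24].reshape(-1,2))
p=r.x
for nm,P,m,o in(('s',S,mS,p[3:5]),('d',D,mD,p[5:7])):
    g=least_squares(lambda y:np.ravel(proj(P,fp(p,[.075,y[0],.13]))+o-m),[0]);print(nm,'mark y',g.x,g.fun)
E
python3 fit.py
```

```text
[ 0.5326  0.0351  0.1379  0.0249 -0.3163 -1.4489 -0.7579]
[[-0.5941  0.2412]
 [ 1.1744 -0.1386]
 [-0.2418 -0.7308]
 [ 0.3704 -0.5214]
 [-0.2043  0.3968]
 [-0.1522  0.4831]
 [ 0.6431 -0.4171]
 [ 0.0185 -0.8926]
 [-0.7286  0.6876]
 [-0.5294 -1.4758]
 [ 1.5472  1.3017]
 [-1.5544  0.1946]]
s mark y [0.0139] [-0.0005 -0.0238]
d mark y [0.0063] [-0.9999  1.0062]
```

Run:
```python
from h import *
s,R=st(); P=vision.camera_params('wrist'); c,d=ray(P,[[320,240]]); print('cam in tool',R.T@(c-np.array(s['tool_pos'])),'axis in tool',R.T@d[0], 'cam x in tool',R.T@np.array(P['R'])[0])
plan([.5,0,.34],np.pi/2+.138)
```

```text
t 0.85 tcp [0.2043 0.6171 0.2314] F [ 0.3829  0.148  -0.3666] T [-0.0098  0.0402  0.0608] w 0.0854 q [-1.35    0.3984  0.0451  1.5366 -0.0187  1.2069 -0.0507] 
 toolx [-0.9493  0.3143  0.    ] tooly [0.3143 0.9493 0.0001] toolz [ 0.      0.0001 -1.    ]
cam in tool [ 0.0735  0.0006 -0.1418] axis in tool [-0.3003 -0.0073  0.9539] cam x in tool [0.0002 1.     0.0017]
tcp [0.2043 0.6171 0.2314] yaw_y 1.2511 shift in tool axes now [-0.4746 -0.4929 -0.1087] turn about tool z -0.458 (alt 2.684)
```

>>> {"fn": "move_arm", "kwargs": {
  "deltas": [
    [0.085,[-0.033,-0.034,-0.01],0],
    [0.085,[-0.033,-0.034,-0.01],0],
    [0.085,[-0.033,-0.034,-0.01],0],
    [0.085,[-0.033,-0.034,-0.01],0],
    [0.085,[-0.033,-0.034,-0.01],0],
    [0.085,[-0.033,-0.034,-0.01],0],
    [0.085,[-0.033,-0.034,-0.01],0],
    [0.085,[-0.033,-0.034,-0.01],0]
  ],
  "squeeze": 40
}}

```text
clock: 1.65
tool_pos: [0.37, 0.274, 0.312]
tool_rot: [0.5, 3.101, 0.002]
force: [1.0, 0.2, 0.4]
grip_width: 0.0849
```

>>> {"fn": "move_arm", "kwargs": {
  "deltas": [
    [0.085,[-0.033,-0.034,-0.01],0],
    [0.085,[-0.033,-0.034,-0.01],0],
    [0.085,[-0.033,-0.034,-0.01],0],
    [0.085,[-0.033,-0.034,-0.01],0],
    [0.085,[-0.033,-0.034,0],-0.15],
    [0.085,[-0.033,-0.034,0],-0.15],
    [0.085,[0,0,0],-0.15],
    [0.085,[0,0,0],0]
  ]
}}

```text
clock: 2.45
tool_pos: [0.4909, 0.0369, 0.3513]
tool_rot: [0.116, -3.139, -0.001]
force: [-0.1, 0.9, -0.4]
grip_width: 0.0851
```

Run:
```python
from h import *
s,R=st(); im=vision.snapshot('wrist'); np.save('w1.npy',s['clock']); cv2.imwrite('pics/w1.png',im)
import pickle; pickle.dump(vision.camera_params('wrist'),open('w1.pkl','wb')); st()
```

```text
t 2.45 tcp [0.4909 0.0369 0.3513] F [-0.0921  0.9178 -0.4256] T [ 0.0843  0.0386 -0.0134] w 0.0851 q [-0.708   0.0376  0.5685  1.7299 -0.0214  1.3803  1.5087] 
 toolx [-0.9973 -0.0737  0.0003] tooly [-0.0737  0.9973  0.0008] toolz [-0.0003  0.0008 -1.    ]
t 2.50 tcp [0.4906 0.0382 0.3512] F [-0.0163 -0.0306  0.1207] T [ 0.045  -0.0032 -0.0237] w 0.0846 q [-0.7091  0.0373  0.567   1.7304 -0.0215  1.3803  1.506 ] 
 toolx [-0.9973 -0.0734  0.0006] tooly [-0.0734  0.9973  0.0011] toolz [-0.0007  0.0011 -1.    ]
```

View pics/w1.png

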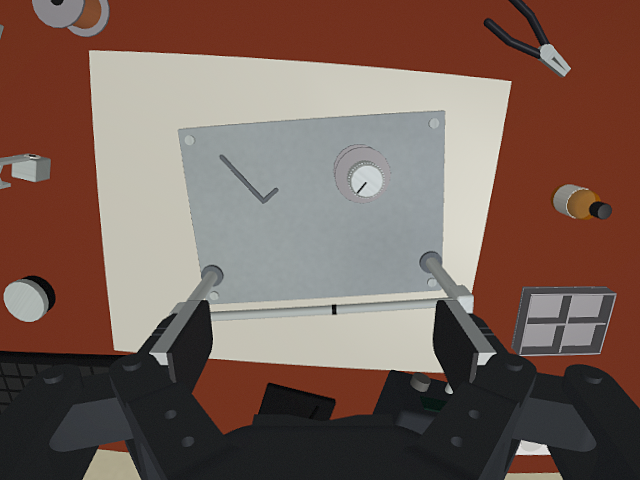

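Run:
```python
from h import *
import pickle
P=vision.camera_params('wrist');im=vision.snapshot('wrist');P2=vision.camera_params('wrist');print(np.abs(np.array(P['t'])-P2['t']).max())
cv2.imwrite('pics/w2.png',im);pickle.dump(P,open('w2.pkl','wb'))
cv2.imwrite('pics/w2a.png',cv2.resize(im[100:340,170:490],None,fx=2.5,fy=2.5,interpolation=cv2.INTER_CUBIC))
cv2.imwrite('pics/w2b.png',cv2.resize(im[130:220,320:420],None,fx=6,fy=6,interpolation=cv2.INTER_CUBIC))
```

```text
0.00013297724858918336
```

View pics/w2a.png

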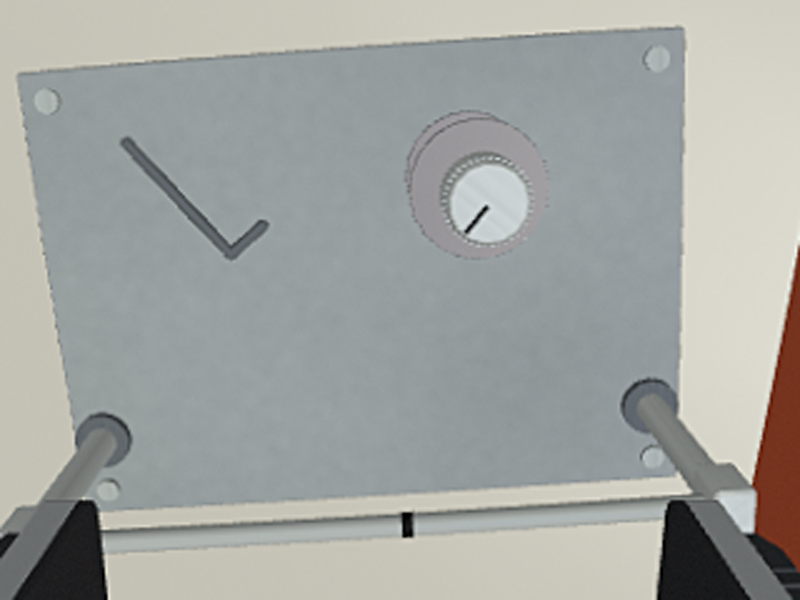

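View pics/w2b.png

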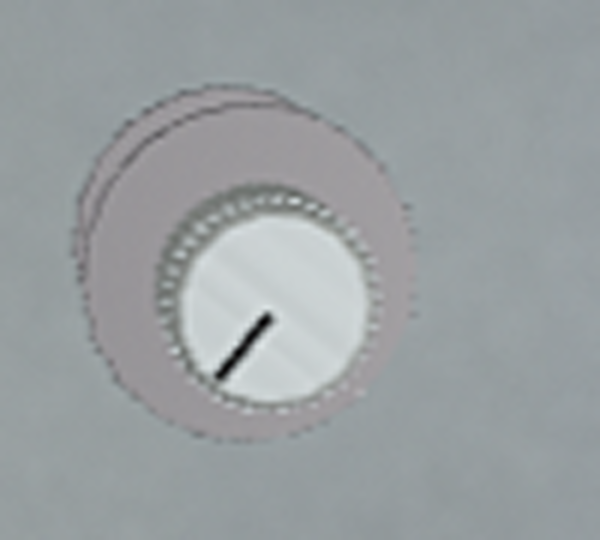

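```bash
cat > fit2.py <<'E'
exec(open('fit.py').read().split("f=lambda")[0])
import pickle
W=pickle.load(open('w2.pkl','rb')); zw=z([170,100],2.5)
uw=zw([[79,512],[672,474],[20,73],[685,27]]); rl=zw([[110,540],[680,507]]); mw=zw([[407,525]])
def unk(p):
    # rail line residual: perpendicular distance of projected axis to measured points
    a,b=proj(W,fp(p,[[.075,-.139,.13],[.075,.139,.13]])); n=np.array([-(b-a)[1],(b-a)[0]]);n/=np.linalg.norm(n)
    return (rl-a-p[7:9])@n
def f(p):
    r=[(proj(S,fp(p,X))-us-p[3:5]).ravel(),(proj(D,fp(p,X))-ud-p[5:7]).ravel(),p[3:9]*.5,
       1.5*(proj(W,fp(p,X[:4]))+p[7:9]-uw).ravel(),1.5*unk(p)]
    return np.concatenate(r)
r=least_squares(f,[.53,.035,.1]+[0]*6,loss='soft_l1');p=r.x;print(p);print(r.fun[30:])
for w in (None,):
  q=least_squares(lambda p:np.r_[(proj(W,fp(p,X[:4]))-uw).ravel(),(lambda P:unk(np.r_[P,0,0,0,0,0,0]))(p)],[.53,.035,.1]);print('wrist only',q.x,q.fun)
for nm,P,m,o in(('s',S,mS,p[3:5]),('d',D,mD,p[5:7]),('w',W,mw,p[7:9])):
    g=least_squares(lambda y:np.ravel(proj(P,fp(p,[.075,y[0],.13]))-np.sign(1)*0-m-(o if nm!='w' else -o)),[0]);print(nm,'mark y',g.x,g.fun)
zc=z([320,130],6)(np.array([[272,312],[270,315],[219,378]]))
for zt in (.1105,.1125): 
  c=at_z(W,zc,zt);print('cap top c',c[0],'pred',fp(p,[-.055,.055,zt])[0],'line dir', c[2]-c[1])
v=(c[2]-c[1]);a=np.arctan2(v[1],v[0])-p[2];print('cap angle',(a-np.pi)%(2*np.pi))
print('rail dirs', fp(p,[[.075,-.1,.13],[.075,0,.13],[.075,.139,.13]]))
E
python3 fit2.py
```

```text
[ 0.5352  0.035   0.1366 -0.0943  0.4811 -0.7263 -1.0108 -2.4297 -0.4506]
[ 2.2593  0.1016  0.7851  2.7996 -5.0141 -1.2709 -0.321  -0.428   0.2221
 -0.4721]
wrist only [0.5348 0.0323 0.135 ] [ 1.9017 -0.0897  1.0055  2.0812 -2.8974 -1.1454  0.3088 -0.2109  0.4279
 -0.4083]
s mark y [0.0141] [0.0135 0.6808]
d mark y [0.0185] [-0.2724  0.2741]
w mark y [0.0157] [-0.0051 -0.0886]
cap top c [0.4734 0.0803 0.1105] pred [0.4732 0.082  0.1105] line dir [ 0.0112 -0.0075  0.    ]
cap top c [0.4731 0.0801 0.1125] pred [0.4732 0.082  0.1125] line dir [ 0.0112 -0.0074  0.    ]
cap angle 2.419271629887511
rail dirs [[ 0.6231 -0.0539  0.13  ]
 [ 0.6095  0.0452  0.13  ]
 [ 0.5906  0.1829  0.13  ]]
```

>>> {"fn": "move_arm", "kwargs": {
  "deltas": [
    [0.085,[0.009,-0.048,0.005],0],
    [0.085,[0.009,-0.048,0.005],0],
    [0.085,[0.009,-0.048,0.005],0],
    [0.085,[0.009,-0.048,0.005],0],
    [0.085,[0.009,-0.048,0.008],0],
    [0.085,[0.009,-0.048,0.01],0],
    [0.085,[0.009,-0.048,0.012],0],
    [0.085,[0,0,0],0]
  ]
}}

```text
clock: 3.35
tool_pos: [0.4498, -0.3075, 0.2999]
tool_rot: [0.1, -3.135, 0.005]
force: [-0.9, -0.5, -0.1]
grip_width: 0.0854
```

Run:
```python
from h import *
import pickle
vision.snapshot('wrist')
st();P=vision.camera_params('wrist');im=vision.snapshot('wrist')
cv2.imwrite('pics/g1.png',im);pickle.dump(P,open('g1.pkl','wb'))
```

```text
t 3.40 tcp [ 0.4517 -0.3039  0.3003] F [-0.9247  0.8181  0.7783] T [0.0392 0.0045 0.0118] w 0.0849 q [-0.2218  0.2319  0.8808  1.708  -0.1834  1.2912  2.3366] 
 toolx [-0.9976 -0.0685  0.003 ] tooly [-0.0685  0.9977 -0.    ] toolz [-0.003  -0.0002 -1.    ]
```

View pics/g1.png

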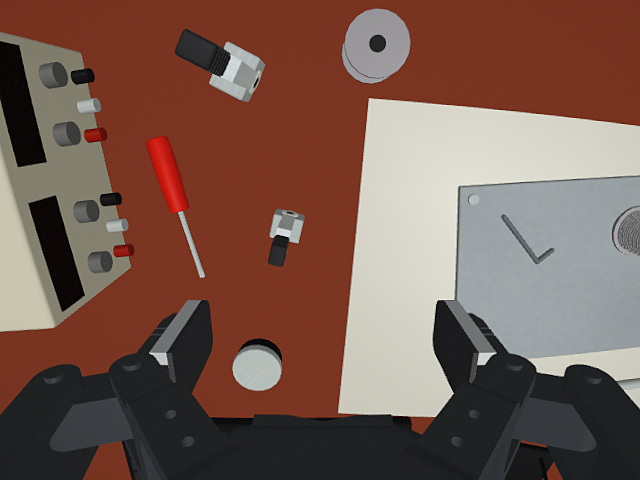

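Run:
```python
import cv2
im=cv2.imread('pics/g1.png');cv2.imwrite('pics/g1z.png',cv2.resize(im[195:275,250:325],None,fx=7.5,fy=7.5,interpolation=cv2.INTER_CUBIC))
```

```text
(no output)
```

View pics/g1z.png

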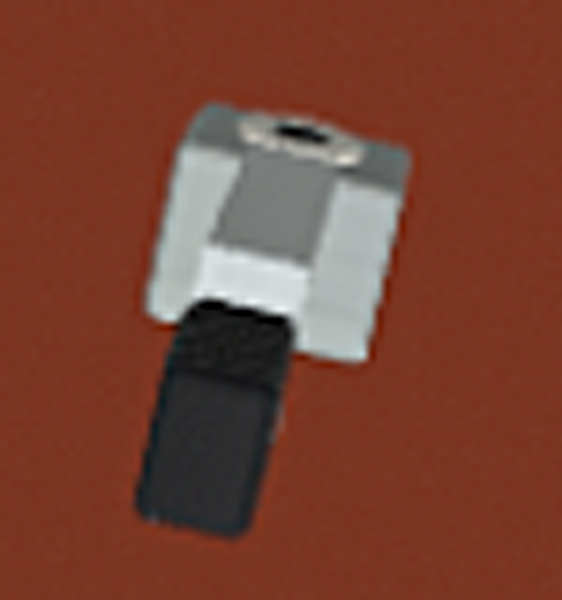

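Run:
```python
from h import *
import pickle
W=pickle.load(open('g1.pkl','rb')); zz=lambda L:np.array(L,float)/7.5+[250,195]
X=[[-.014,-.017,.03],[-.014,.017,.03],[.014,-.017,.03],[.014,.017,.03],[-.01,-.007,.12],[-.01,.007,.12],[.01,-.007,.12],[.01,.007,.12]]
u=zz([[183,145],[402,190],[147,312],[370,360],[165,370],[282,385],[137,515],[247,537]])
for sel in (slice(0,8),slice(0,4),slice(4,8)):
    r=least_squares(lambda p:(proj(W,fp(p,X[sel]))-u[sel]).ravel(),[.495,-.34,-.2]);print(r.x,np.round(r.fun,1))
r=least_squares(lambda p:(proj(W,fp(p,X))-u).ravel(),[.495,-.34,-.2]).x
plan([r[0],r[1],.25],r[2]+np.pi/2)
```

```text
[ 0.4962 -0.3405 -0.1462] [-0.4 -1.   0.6 -0.6 -0.   0.5 -0.1  0.2 -0.1 -0.9 -0.1  0.4 -0.3  0.6
  0.4  0.8]
[ 0.4965 -0.3406 -0.1476] [-0.4 -0.8  0.6 -0.4 -0.1  0.7 -0.1  0.5]
[ 0.496  -0.3405 -0.1432] [-0.1 -1.  -0.1  0.1 -0.2  0.4  0.4  0.6]
tcp [ 0.4533 -0.3015  0.3006] yaw_y 1.6443 shift in tool axes now [-0.04   -0.0422  0.0505] turn about tool z 0.220 (alt -2.922)
```

>>> {"fn": "move_arm", "kwargs": {
  "deltas": [
    [0.085,[-0.02,-0.021,0.02],0],
    [0.085,[-0.02,-0.021,0.02],0],
    [0.085,[0,0,0.02],0.11],
    [0.085,[0,0,0.02],0.11],
    [0.085,[0,0,0.02],0],
    [0.085,[0,0,0],0],
    [0.085,[0,0,0],0]
  ]
}}

```text
clock: 4.15
tool_pos: [0.4981, -0.3382, 0.2015]
tool_rot: [0.22, 3.134, 0.003]
force: [-0.2, -0.1, 0.4]
grip_width: 0.0849
```

Run:
```python
from h import *
import pickle
st();P=vision.camera_params('wrist');im=vision.snapshot('wrist')
cv2.imwrite('pics/g2.png',im);pickle.dump(P,open('g2.pkl','wb'))
plan([.4962,-.3405,.089],-.146+np.pi/2)
print(proj(P,fp([.4962,-.3405,-.146],[[0,0,.12],[-.014,-.017,.03],[-.014,.017,.03]])))
```

```text
t 4.15 tcp [ 0.4981 -0.3382  0.2015] F [-0.2264 -0.0832  0.436 ] T [-0.0426 -0.0481 -0.0221] w 0.0849 q [-0.1089  0.4622  0.8627  1.7079 -0.3819  1.1497  2.2922] 
 toolx [-0.9902  0.1398 -0.0001] tooly [0.1398 0.9902 0.0017] toolz [ 0.0003  0.0017 -1.    ]
tcp [ 0.4981 -0.3391  0.2022] yaw_y 1.4299 shift in tool axes now [ 0.0019 -0.0018  0.1132] turn about tool z 0.005 (alt -3.137)
[[317.3414 242.4924]
 [298.1207 192.7865]
 [339.3451 193.0256]]
```

View pics/g2.png

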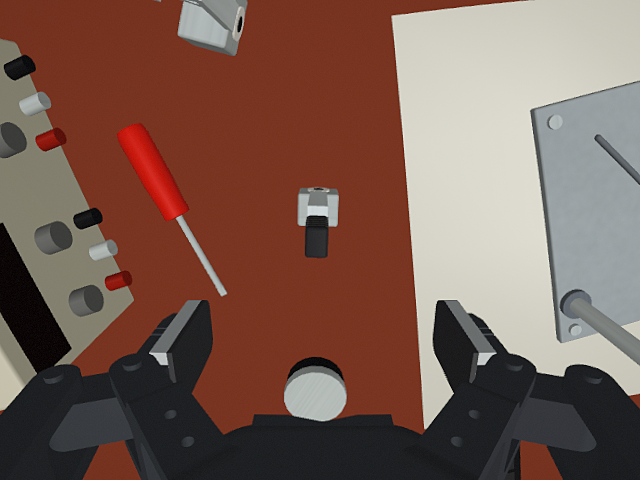

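>>> {"fn": "move_arm", "kwargs": {
  "deltas": [
    [0.06,[0.002,-0.002,0.04],0],
    [0.05,[0,0,0.04],0],
    [0.05,[0,0,0.025],0],
    [0.05,[0,0,0.008],0],
    [0.05,[0,0,0],0],
    [0.05,[0,0,0],0]
  ]
}}

```text
clock: 4.8
tool_pos: [0.4957, -0.3428, 0.0901]
tool_rot: [0.224, 3.131, -0.001]
force: [-0.1, 0.6, -0.3]
grip_width: 0.0501
```

Run:
```python
from h import *
st();P=vision.camera_params('wrist');im=vision.snapshot('wrist')
cv2.imwrite('pics/g3.png',im)
plan([.4962,-.3405,.089],-.146+np.pi/2)
```

```text
t 4.80 tcp [ 0.4957 -0.3428  0.0901] F [-0.0633  0.6225 -0.3056] T [-0.0388 -0.005   0.0288] w 0.0501 q [-0.0323  0.5827  0.7753  1.811  -0.4945  0.9492  2.3844] 
 toolx [-0.9898  0.1425 -0.0028] tooly [ 0.1425  0.9898 -0.0007] toolz [ 0.0026 -0.0011 -1.    ]
tcp [ 0.4958 -0.3428  0.0902] yaw_y 1.4278 shift in tool axes now [-0.0001  0.0024  0.0012] turn about tool z 0.003 (alt -3.139)
```

View pics/g3.png

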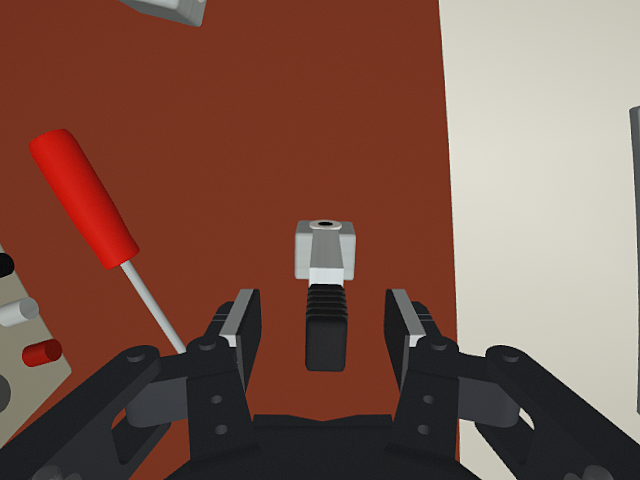

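Guide grip (326,330) is between the pads (about 248 and 398), slightly right of middle as calculated (2.4 mm). I correct that and close.

>>> {"fn": "move_arm", "kwargs": {
  "deltas": [
    [0.05,[0,0.002,0],0],
    [0.02,[0,0,0],0],
    [0.0,[0,0,0],0],
    [0.0,[0,0,0],0],
    [0.0,[0,0,0],0],
    [0.0,[0,0,0],0]
  ],
  "squeeze": 60
}}

```text
clock: 5.45
tool_pos: [0.4949, -0.3401, 0.0885]
tool_rot: [0.225, 3.133, 0.001]
force: [-0.4, -0.6, 3.3]
grip_width: 0.013
```

>>> {"fn": "move_arm", "kwargs": {
  "deltas": [
    [0.0,[0,0,-0.02],0],
    [0.0,[0,0,-0.04],0],
    [0.0,[0,0,-0.05],0],
    [0.0,[0,0,-0.05],0],
    [0.0,[0,0,0],0]
  ]
}}

```text
clock: 5.95
tool_pos: [0.4974, -0.3433, 0.2548]
tool_rot: [0.225, 3.123, -0.008]
force: [-0.9, -1.3, -1.2]
grip_width: 0.0131
```

Run:
```python
from h import *
st();P=vision.camera_params('wrist');im=vision.snapshot('wrist')
cv2.imwrite('pics/g4.png',im);im=vision.snapshot('side')
cv2.imwrite('pics/g4s.png',cv2.resize(im[200:420,260:480],None,fx=2.5,fy=2.5))
s=[0.535,.034,.136]
t=fp(s,[.075-.07,-.1,0])[0];plan([t[0],t[1],.26],.136+np.pi/2)
```

```text
t 5.95 tcp [ 0.4974 -0.3433  0.2548] F [-0.8812 -1.2908 -1.1641] T [-0.061  -0.1095 -0.0093] w 0.0131 q [-0.133   0.4142  0.9004  1.6468 -0.3431  1.2349  2.2645] 
 toolx [-0.9897  0.143  -0.0111] tooly [ 0.1431  0.9897 -0.0044] toolz [ 0.0104 -0.006  -0.9999]
tcp [ 0.4949 -0.3399  0.2484] yaw_y 1.4277 shift in tool axes now [-0.0188  0.2811 -0.0113] turn about tool z -0.279 (alt 2.863)
```

View pics/g4.png

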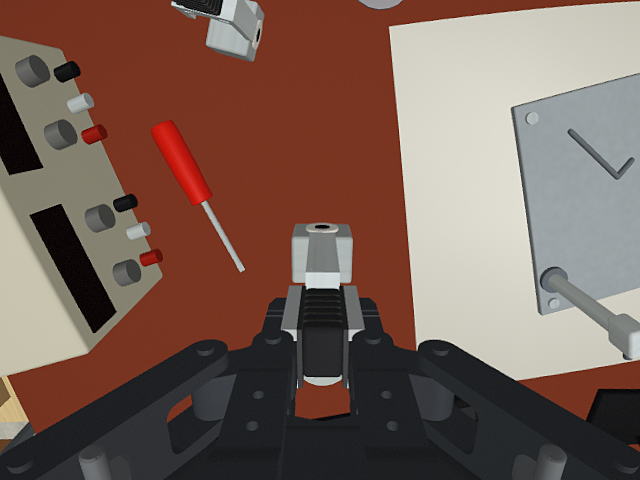

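View pics/g4s.png

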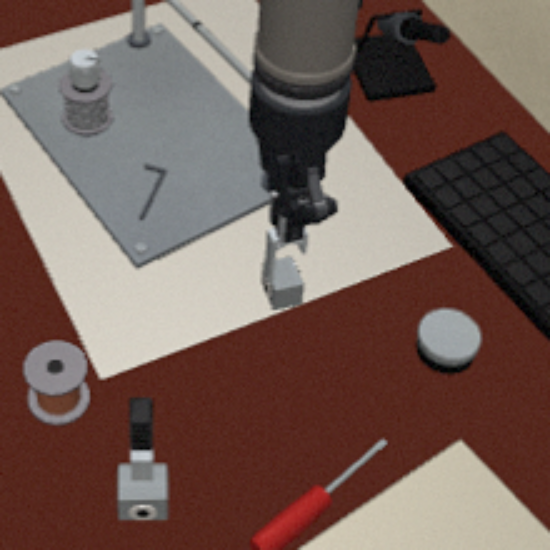

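Run:
```python
from h import *
s=[0.535,.034,.136]
t=fp(s,[.03,-.105,0])[0];print(t);plan([t[0],t[1],.25],.136+np.pi/2)
```

```text
[ 0.579 -0.066  0.   ]
tcp [ 0.4949 -0.3399  0.2484] yaw_y 1.4277 shift in tool axes now [-0.0442  0.2831 -0.0013] turn about tool z -0.279 (alt 2.863)
```

>>> {"fn": "move_arm", "kwargs": {
  "deltas": [
    [0.0,[-0.007,0.047,0],0],
    [0.0,[-0.007,0.047,0],0],
    [0.0,[-0.007,0.047,0],0],
    [0.0,[-0.007,0.047,0],0],
    [0.0,[-0.007,0.047,0],0],
    [0.0,[-0.007,0.047,0],0],
    [0.0,[0,0,0],-0.14],
    [0.0,[0,0,0],-0.14]
  ]
}}

```text
clock: 6.85
tool_pos: [0.5754, -0.0633, 0.2449]
tool_rot: [0.232, -3.127, -0.001]
force: [-0.7, -1.4, -1.9]
grip_width: 0.0133
```

>>> {"fn": "move_arm", "kwargs": {
  "deltas": [
    [0.0,[0,0,0.03],0],
    [0.0,[0,0,0.025],0],
    [0.0,[0,0,0],0],
    [0.0,[0,0,0],0]
  ]
}}

```text
clock: 7.25
tool_pos: [0.5754, -0.0666, 0.1917]
tool_rot: [0.214, -3.13, -0.001]
force: [0.1, 0.1, -1.0]
grip_width: 0.0131
```

Run:
```python
from h import *
import pickle
st();P=vision.camera_params('wrist');im=vision.snapshot('wrist');pickle.dump(P,open('r1.pkl','wb'))
cv2.imwrite('pics/r1.png',im);im=vision.snapshot('side')
cv2.imwrite('pics/r1s.png',cv2.resize(im[150:320,270:440],None,fx=3.4,fy=3.4,interpolation=cv2.INTER_CUBIC))
im=vision.snapshot('scene')
cv2.imwrite('pics/r1c.png',cv2.resize(im[190:330,240:440],None,fx=4,fy=4,interpolation=cv2.INTER_CUBIC))
s=[0.535,.034,.136]
t=fp(s,[.075,-.105,0])[0];plan([t[0],t[1],.1735],.136+np.pi/2)
```

```text
t 7.25 tcp [ 0.5754 -0.0666  0.1917] F [ 0.1437  0.1054 -0.9695] T [ 0.0217 -0.055  -0.022 ] w 0.0131 q [-0.5587  0.4008  0.7788  1.7698 -0.3115  1.1032  2.0316] 
 toolx [-0.9907 -0.1361  0.004 ] tooly [-0.1361  0.9907  0.0008] toolz [-0.0041  0.0003 -1.    ]
tcp [ 0.5772 -0.0671  0.1942] yaw_y 1.7074 shift in tool axes now [-0.0468  0.0008  0.0207] turn about tool z 0.001 (alt -3.141)
```

View pics/r1.png

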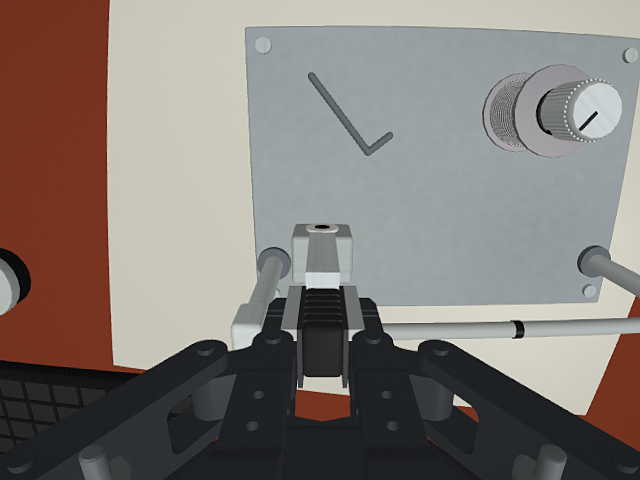

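View pics/r1s.png

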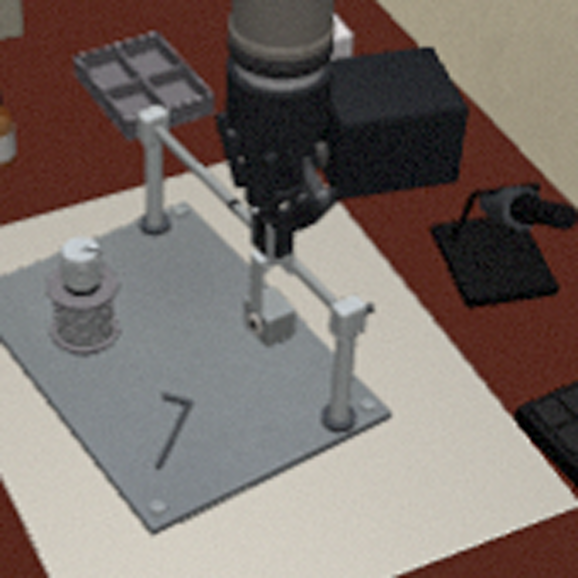

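View pics/r1c.png

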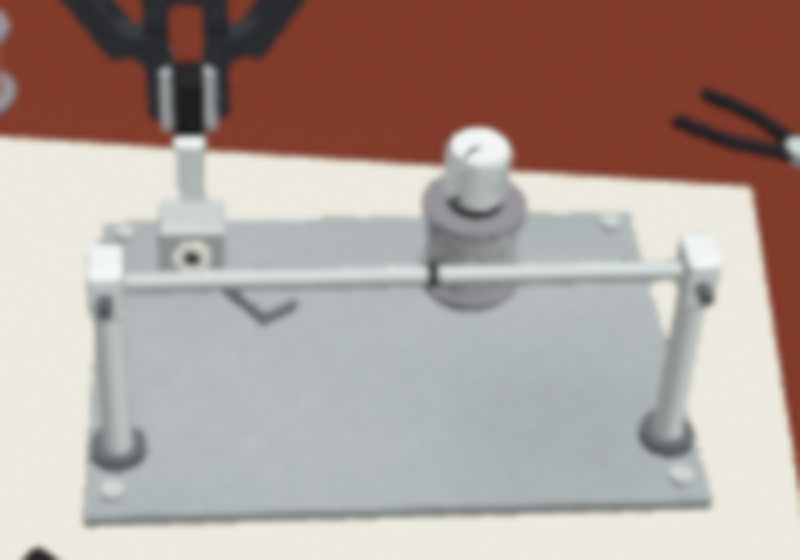

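Run:
```python
from h import *
import pickle
P=pickle.load(open('r1.pkl','rb'));a=at_z(P,[[518,329],[400,330],[600,326]],.13);s=[0.535,.034,.136]
print(a,(a-[s[0],s[1],0])@Rn.from_euler('z',s[2]).as_matrix())
W=pickle.load(open('w2.pkl','rb'));a=at_z(W,np.array([[407,525],[110,540],[680,507]])/2.5+[170,100],.13);print((a-[s[0],s[1],0])@Rn.from_euler('z',s[2]).as_matrix())
```

```text
[[ 0.6061  0.0591  0.13  ]
 [ 0.6157 -0.0135  0.13  ]
 [ 0.5982  0.1128  0.13  ]] [[ 0.0739  0.0152  0.13  ]
 [ 0.0735 -0.058   0.13  ]
 [ 0.0733  0.0695  0.13  ]]
[[ 0.0748  0.0141  0.13  ]
 [ 0.0746 -0.1123  0.13  ]
 [ 0.0741  0.1293  0.13  ]]
```

>>> {"fn": "move_arm", "kwargs": {
  "deltas": [
    [0.0,[0,0,0.02],0],
    [0.0,[-0.01,0,0],0],
    [0.0,[-0.018,0,0],0],
    [0.0,[-0.018,0,0],0],
    [0.0,[0,0,0],0],
    [0.0,[0,0,0],0]
  ]
}}

```text
clock: 8.0
tool_pos: [0.6226, -0.0606, 0.1738]
tool_rot: [0.215, -3.134, -0.0]
force: [-0.3, -0.7, -1.9]
grip_width: 0.0132
```

Run:
```python
from h import *
st();P=vision.camera_params('wrist');im=vision.snapshot('wrist')
cv2.imwrite('pics/r2.png',im);im=vision.snapshot('side')
cv2.imwrite('pics/r2s.png',cv2.resize(im[170:290,310:420],None,fx=5,fy=5,interpolation=cv2.INTER_CUBIC))
im=vision.snapshot('scene')
cv2.imwrite('pics/r2c.png',cv2.resize(im[190:330,240:440],None,fx=4,fy=4,interpolation=cv2.INTER_CUBIC))
s=[0.535,.034,.136]
t=fp(s,[.075-.0013,-.105,0])[0];plan([t[0],t[1],.1735],.136+np.pi/2)
```

```text
t 8.00 tcp [ 0.6226 -0.0606  0.1738] F [-0.3312 -0.6878 -1.9234] T [-0.0435  0.0074 -0.0093] w 0.0132 q [-0.5063  0.5016  0.7415  1.6785 -0.3716  1.1077  2.0507] 
 toolx [-0.9906 -0.1368  0.0001] tooly [-0.1368  0.9906  0.0001] toolz [-0.0001  0.0001 -1.    ]
tcp [ 0.6215 -0.0609  0.1735] yaw_y 1.7069 shift in tool axes now [-0.0009  0.0008  0.    ] turn about tool z 0.000 (alt -3.142)
```

View pics/r2s.png

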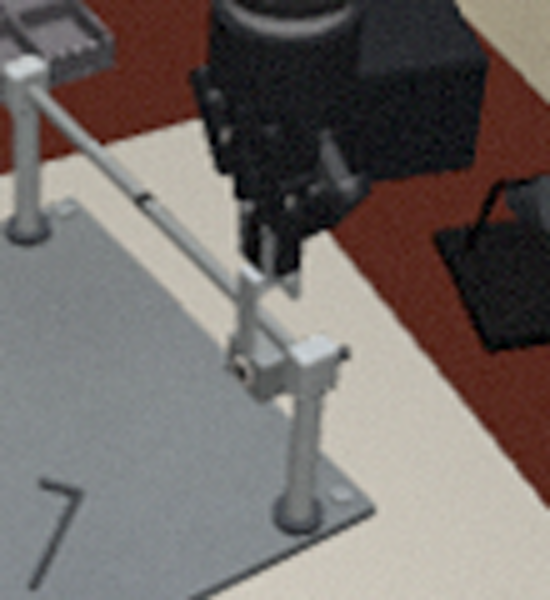

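View pics/r2c.png

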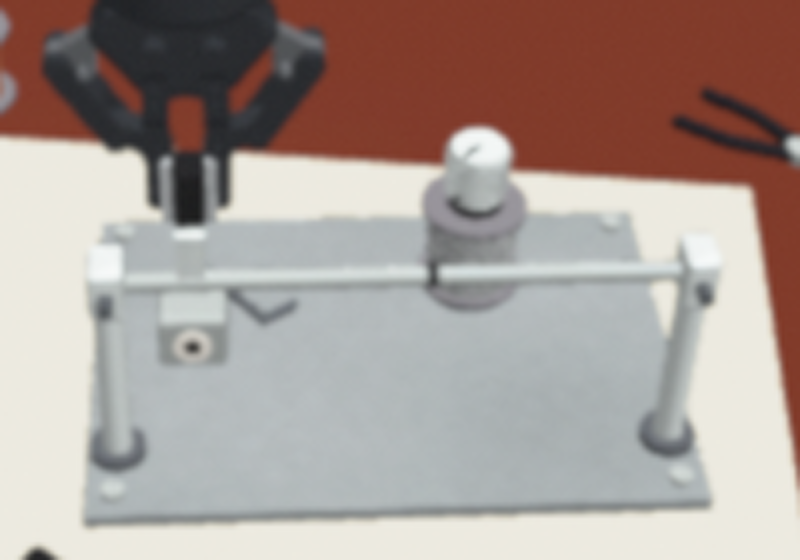

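>>> {"fn": "move_arm", "kwargs": {
  "deltas": [
    [0.0,[0,0,0.01],0],
    [0.0,[0,0,0.01],0],
    [0.0,[0,0,0.004],0],
    [0.0,[0,0,0],0]
  ]
}}

```text
clock: 8.55
tool_pos: [0.6211, -0.0603, 0.1478]
tool_rot: [0.214, -3.131, -0.001]
force: [0.3, -0.1, -2.1]
grip_width: 0.0132
```

>>> {"fn": "move_arm", "kwargs": {
  "deltas": [
    [0.0,[0,0,0.001],0],
    [0.0,[0,0,0.001],0],
    [0.0,[0,0,0],0]
  ]
}}

```text
clock: 8.85
tool_pos: [0.6222, -0.0606, 0.1473]
tool_rot: [0.215, -3.134, -0.001]
force: [0.4, 0.8, -0.9]
grip_width: 0.0134
```

Run:
```python
from h import *
st()
im=vision.snapshot('side');st()
cv2.imwrite('pics/r3s.png',cv2.resize(im[170:290,310:420],None,fx=5,fy=5,interpolation=cv2.INTER_CUBIC))
im=vision.snapshot('scene')
cv2.imwrite('pics/r3c.png',cv2.resize(im[190:330,240:440],None,fx=4,fy=4,interpolation=cv2.INTER_CUBIC))
```

```text
t 8.85 tcp [ 0.6222 -0.0606  0.1473] F [ 0.3603  0.8122 -0.8943] T [-0.0362  0.0503 -0.0124] w 0.0134 q [-0.4941  0.5276  0.7254  1.705  -0.3936  1.0602  2.0674] 
 toolx [-0.9907 -0.1363  0.    ] tooly [-0.1363  0.9907  0.0006] toolz [-0.0001  0.0006 -1.    ]
t 8.90 tcp [ 0.6222 -0.0605  0.1473] F [-0.2499  0.4068 -1.4901] T [-0.0005  0.0047 -0.0621] w 0.0132 q [-0.4941  0.5276  0.7254  1.705  -0.3936  1.0603  2.0675] 
 toolx [-0.9907 -0.1363  0.    ] tooly [-0.1363  0.9907  0.0006] toolz [-0.0001  0.0006 -1.    ]
```

View pics/r3s.png

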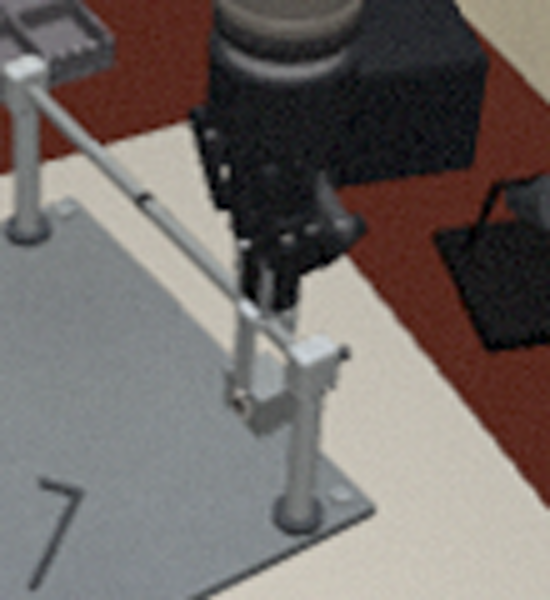

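View pics/r3c.png

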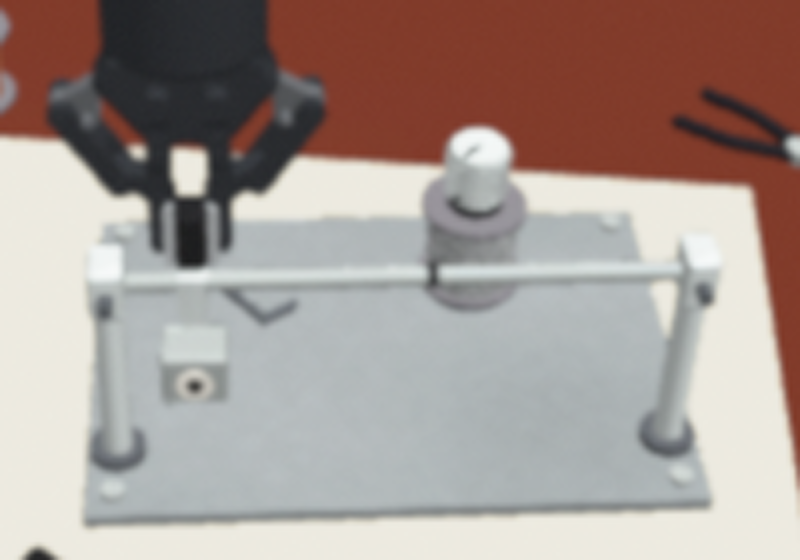

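Run:
```python
from h import *
a=vision.snapshot('side')[222:262,345:385];b=vision.snapshot('scene')[240:290,262:312]
o=[cv2.convertScaleAbs(cv2.resize(x,(400,400),interpolation=cv2.INTER_CUBIC),alpha=1.0,beta=-20) for x in(a,b)]
cv2.imwrite('pics/r4.png',np.hstack(o))
cv2.imwrite('pics/r4w.png',vision.snapshot('wrist'))
```

```text
(no output)
```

View pics/r4.png

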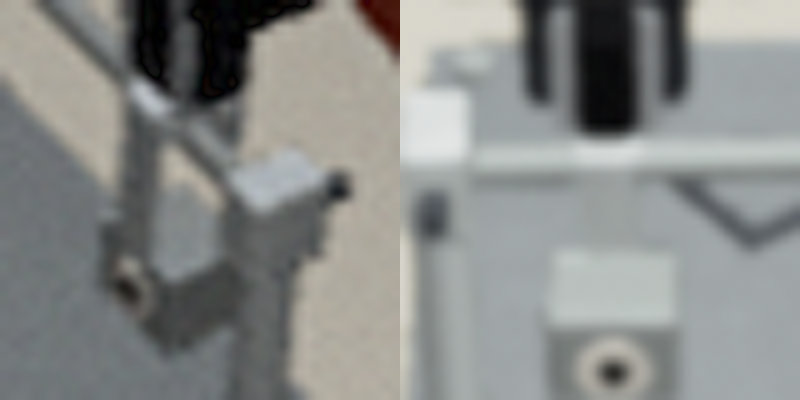

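View pics/r4w.png

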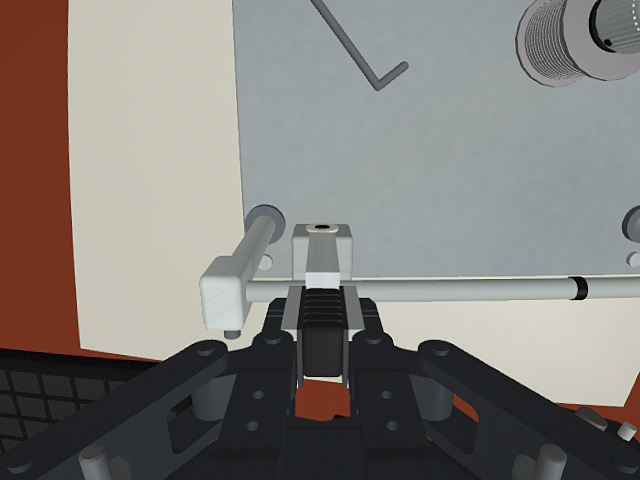

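>>> {"fn": "move_arm", "kwargs": {
  "deltas": [
    [0.0,[0,0,0.001],0],
    [0.0,[0,0,0.001],0],
    [0.0,[0,0,0],0],
    [0.0,[0,0,0],0]
  ]
}}

```text
clock: 9.5
tool_pos: [0.6223, -0.0606, 0.1461]
tool_rot: [-0.215, 3.134, 0.002]
force: [-2.2, 0.6, 5.5]
grip_width: 0.0129
```

Run:
```python
from h import *
st()
```

```text
t 9.50 tcp [ 0.6223 -0.0606  0.1461] F [-2.2177  0.5515  5.5352] T [0.0882 0.5074 0.0166] w 0.0129 q [-0.4932  0.5289  0.7246  1.706  -0.3952  1.058   2.0688] 
 toolx [-0.9907 -0.1363 -0.0004] tooly [-0.1363  0.9907  0.001 ] toolz [ 0.0002  0.0011 -1.    ]
```

Run:
```python
from h import *
s=[0.535,.034,.136]
x=sense();print((np.array(x['tool_pos'])-[s[0],s[1],0])@Rn.from_euler('z',s[2]).as_matrix())
P=vision.camera_params('wrist');a=at_z(P,[[579,288]],.13);print((a-[s[0],s[1],0])@Rn.from_euler('z',s[2]).as_matrix())
```

```text
[ 0.0737 -0.1056  0.1461]
[[0.0735 0.0146 0.13  ]]
```

>>> {"fn": "move_arm", "kwargs": {
  "deltas": [
    [0.0,[0.001,0.005,-0.0005],0],
    [0.0,[0,0.012,0],0],
    [0.0,[0,0.015,0],0],
    [0.0,[0,0.015,0],0],
    [0.0,[0,0.015,0],0],
    [0.0,[0,0.015,0],0],
    [0.0,[0,0.01,0],0],
    [0.0,[0,0,0],0]
  ]
}}

```text
clock: 10.3
tool_pos: [0.6089, 0.0293, 0.1458]
tool_rot: [0.22, -3.133, -0.006]
force: [-1.3, 3.5, 5.0]
grip_width: 0.0134
```

Run:
```python
from h import *
import pickle
s=[0.535,.034,.136]
st();P=vision.camera_params('wrist');im=vision.snapshot('wrist');st()
pickle.dump(P,open('m1.pkl','wb'))
x=sense();print((np.array(x['tool_pos'])-[s[0],s[1],0])@Rn.from_euler('z',s[2]).as_matrix())
cv2.imwrite('pics/m1.png',im)
im=vision.snapshot('scene')
cv2.imwrite('pics/m1c.png',cv2.resize(im[190:330,240:440],None,fx=4,fy=4,interpolation=cv2.INTER_CUBIC))
```

```text
t 10.30 tcp [0.6089 0.0293 0.1458] F [-1.2687  3.4581  4.9749] T [ 0.8049  0.2971 -0.0219] w 0.0134 q [-0.6496  0.5006  0.7243  1.7444 -0.3815  1.0429  1.921 ] 
 toolx [-0.9902 -0.1395  0.0009] tooly [-0.1395  0.9902  0.004 ] toolz [-0.0015  0.0038 -1.    ]
t 10.35 tcp [0.6089 0.0291 0.1458] F [-1.8107  3.0317  4.5437] T [0.9085 0.4019 0.036 ] w 0.0133 q [-0.6487  0.5006  0.7242  1.7444 -0.3825  1.0432  1.9215] 
 toolx [-0.9903 -0.1386  0.0008] tooly [-0.1386  0.9903  0.0049] toolz [-0.0015  0.0048 -1.    ]
[ 0.0725 -0.0149  0.1458]
```

View pics/m1.png

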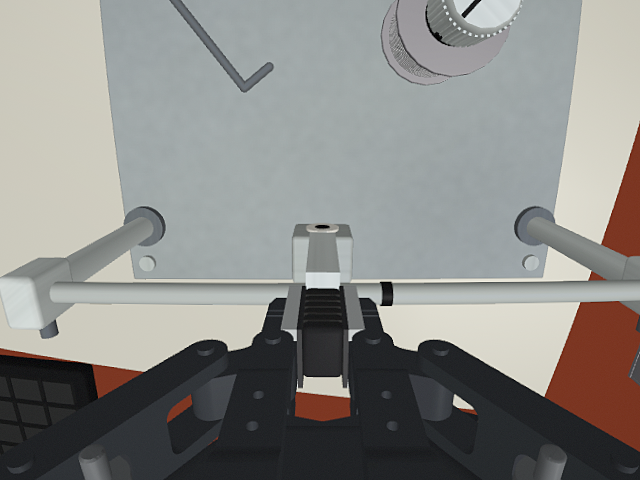

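View pics/m1c.png

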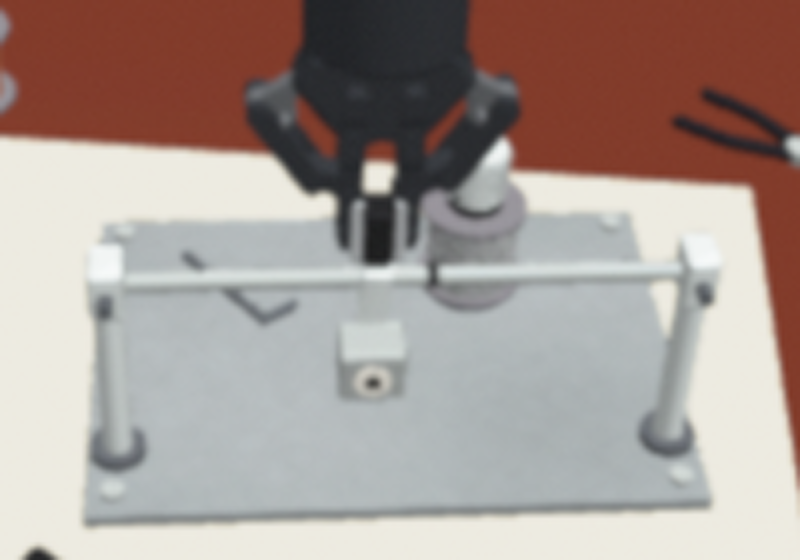

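Run:
```python
from h import *
import pickle
s=[0.535,.034,.136]
P=pickle.load(open('m1.pkl','rb'));a=at_z(P,[[386.5,293]],.13);print((a-[s[0],s[1],0])@Rn.from_euler('z',s[2]).as_matrix())
```

```text
[[0.0738 0.0147 0.13  ]]
```

>>> {"fn": "move_arm", "kwargs": {
  "deltas": [
    [0.0,[0,0.01,0],0],
    [0.0,[0,0.01,0],0],
    [0.0,[0,0.005,0],0],
    [0.0,[0,0,0],0],
    [0.0,[0,0,0],0]
  ]
}}

```text
clock: 10.9
tool_pos: [0.6058, 0.0509, 0.1458]
tool_rot: [0.215, -3.134, -0.002]
force: [-0.3, -0.1, 3.8]
grip_width: 0.0134
```

Run:
```python
from h import *
import pickle
s=[0.535,.034,.136]
st();P=vision.camera_params('wrist');im=vision.snapshot('wrist')
pickle.dump(P,open('m2.pkl','wb'))
x=sense();print((np.array(x['tool_pos'])-[s[0],s[1],0])@Rn.from_euler('z',s[2]).as_matrix())
b=vision.snapshot('scene')[240:290,320:370]
cv2.imwrite('pics/m2.png',np.hstack([cv2.resize(y,(400,400),interpolation=cv2.INTER_CUBIC) for y in (im[220:340,260:380],b)]))
```

```text
t 10.90 tcp [0.6058 0.0509 0.1458] F [-0.287  -0.1385  3.8357] T [-0.0194  0.1566  0.0343] w 0.0134 q [-0.6888  0.4972  0.725   1.7492 -0.3774  1.0396  1.8789] 
 toolx [-0.9906 -0.1365  0.0004] tooly [-0.1365  0.9906  0.0016] toolz [-0.0006  0.0015 -1.    ]
[0.0724 0.0072 0.1458]
```

View pics/m2.png

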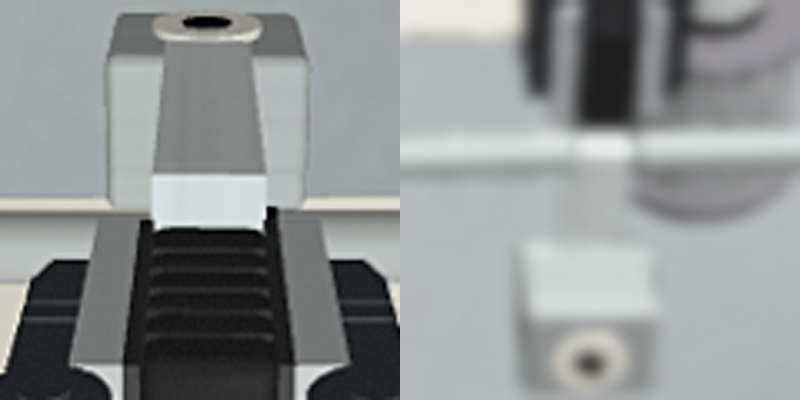

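Run:
```python
from h import *
import pickle
s=[0.535,.034,.136]
L=lambda a:(a-[s[0],s[1],0])@Rn.from_euler('z',s[2]).as_matrix()
P=pickle.load(open('m2.pkl','rb'))
# wrist zoom 400/120; roof near edge at corners (152,175),(266,175) ; block top corners near (108,55),(308,55)... and (108,200),(303,205)
zz=lambda A:np.array(A,float)/(400/120)+[260,220]
for z in (.137,.141): print('roof edge',z,L(at_z(P,zz([[152,175],[266,175]]),z)))
print('roof/grip joint',L(at_z(P,zz([[152,228],[268,230]]),.144)))
print('block', L(at_z(P,zz([[106,57],[309,57],[108,205],[305,207]]),.0875)))
S=vision.camera_params('scene')
for y in (0,.0072,.0147): print(y,proj(S,fp(s,[.075,y,.13])))
```

```text
roof edge 0.137 [[0.0609 0.0005 0.137 ]
 [0.0609 0.015  0.137 ]]
roof edge 0.141 [[0.0593 0.0007 0.141 ]
 [0.0593 0.0148 0.141 ]]
roof/grip joint [[0.065  0.0008 0.144 ]
 [0.0653 0.015  0.144 ]]
block [[ 0.0604 -0.009   0.0875]
 [ 0.0604  0.0241  0.0875]
 [ 0.0867 -0.0093  0.0875]
 [ 0.087   0.0241  0.0875]]
0 [[340.579  259.8308]]
0.0072 [[344.1748 259.7607]]
0.0147 [[347.9177 259.688 ]]
```

>>> {"fn": "move_arm", "kwargs": {
  "deltas": [
    [0.0,[0,0.0035,0],0],
    [0.0,[0,0.003,0],0],
    [0.0,[0,0,0],0],
    [0.0,[0,0,0],0]
  ]
}}

```text
clock: 11.4
tool_pos: [0.605, 0.0564, 0.1458]
tool_rot: [0.214, -3.134, -0.0]
force: [0.1, -2.3, 3.3]
grip_width: 0.0132
```

Run:
```python
from h import *
import pickle
s=[0.535,.034,.136]
st();P=vision.camera_params('wrist');im=vision.snapshot('wrist')
pickle.dump(P,open('m3.pkl','wb'))
x=sense();print((np.array(x['tool_pos'])-[s[0],s[1],0])@Rn.from_euler('z',s[2]).as_matrix())
b=vision.snapshot('scene');cv2.imwrite('pics/m3full.png',b);b=b[240:290,320:370];d=vision.snapshot('side');cv2.imwrite('pics/m3side.png',d)
cv2.imwrite('pics/m3.png',np.hstack([cv2.resize(y,(400,400),interpolation=cv2.INTER_CUBIC) for y in (d[190:240,315:365],b)]))
```

```text
t 11.40 tcp [0.605  0.0564 0.1458] F [ 0.1194 -2.3163  3.2717] T [-0.6596 -0.0227  0.0085] w 0.0132 q [-0.6991  0.4965  0.7252  1.7502 -0.3757  1.0386  1.8677] 
 toolx [-0.9907 -0.1361  0.0002] tooly [-0.1361  0.9907  0.0002] toolz [-0.0003  0.0002 -1.    ]
[0.0724 0.0127 0.1458]
```

View pics/m3.png

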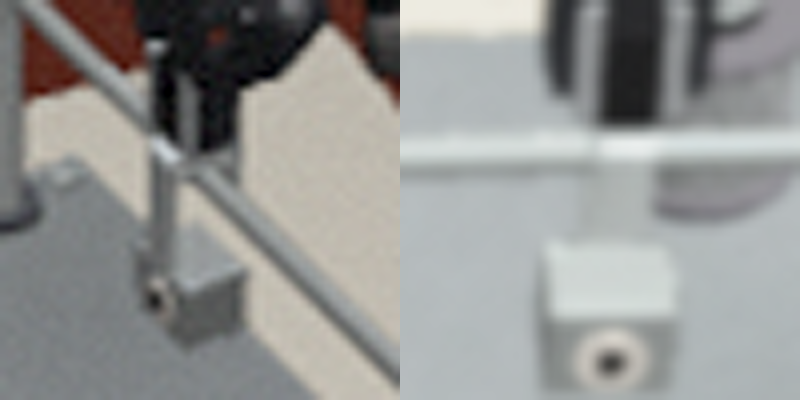

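Run:
```python
from h import *
s=[0.535,.034,.136]
S=vision.camera_params('scene')
a=cv2.imread('pics/a_scene.png').astype(float).mean(2);b=cv2.imread('pics/m3full.png').astype(float).mean(2)
print('orig rail rows'); 
for r in (257,258,259,260): print(r,a[r,343:355].round(0))
print('now grip rows')
for r in (250,251,252,253): print(r,b[r,340:358].round(0))
for r in (266,268): print('stem/plate',r,b[r,336:360].round(0))
print('block')
for r in (273,276,278): print(r,b[r,383-50:411-50].round(0))
for nm,X in (('mark c',[.075,.0147,.13]),('grip front bottom',[.085,.0147,.147]),('roof front',[.091,.0147,.135]),('block top c',[.075,.0147,.0875]),('block front',[.089,.0147,.0875])):
    print(nm,proj(S,fp(s,X)))
```

```text
orig rail rows
257 [216. 214. 205. 173. 117.  90. 141. 188. 208. 211. 212. 212.]
258 [215. 214. 207. 179. 124.  91. 141. 189. 209. 212. 212. 211.]
259 [192. 191. 186. 161. 112.  80. 123. 166. 183. 186. 185. 184.]
260 [162. 161. 153. 132.  93.  72. 104. 136. 150. 150. 148. 147.]
now grip rows
250 [ 63.  92. 132. 144. 115.  68.  39.  34.  32.  30.  33.  44.  80. 127.
 144. 119.  78.  70.]
251 [ 92. 107. 136. 144. 116.  69.  37.  32.  33.  34.  33.  46.  84. 129.
 145. 122.  92.  93.]
252 [138. 135. 145. 146. 115.  67.  36.  32.  32.  33.  34.  50.  91. 133.
 148. 133. 117. 118.]
253 [170. 158. 152. 145. 113.  64.  35.  32.  31.  32.  32.  52.  96. 133.
 147. 138. 130. 132.]
stem/plate 266 [187. 186. 184. 184. 184. 182. 176. 172. 174. 176. 177. 178. 179. 179.
 174. 155. 130. 119. 117. 119. 124. 128. 128. 129.]
stem/plate 268 [187. 187. 187. 185. 184. 181. 177. 175. 177. 178. 178. 180. 180. 180.
 179. 178. 176. 174. 170. 167. 167. 168. 168. 169.]
block
273 [186. 185. 186. 181. 170. 185. 205. 209. 210. 210. 210. 209. 210. 209.
 210. 209. 209. 209. 209. 208. 202. 192. 186. 183. 183. 182. 183. 183.]
276 [184. 185. 183. 173. 155. 172. 200. 210. 212. 212. 212. 212. 212. 211.
 211. 211. 210. 211. 211. 211. 208. 192. 182. 182. 183. 183. 181. 182.]
278 [184. 184. 181. 168. 150. 167. 198. 212. 214. 215. 215. 215. 214. 214.
 214. 213. 212. 211. 211. 210. 205. 190. 180. 181. 182. 182. 181. 181.]
mark c [[347.9177 259.688 ]]
grip front bottom [[348.896  256.5192]]
roof front [[348.855  263.1535]]
block top c [[346.7783 275.2754]]
block front [[347.4397 280.0171]]
```

>>> {"fn": "move_arm", "kwargs": {
  "deltas": [
    [0.0,[0,0.0015,0],0],
    [0.0,[0,0,0],0],
    [0.0,[0,0,0],0]
  ]
}}

```text
clock: 11.85
tool_pos: [0.6048, 0.0581, 0.1458]
tool_rot: [0.215, -3.134, -0.001]
force: [0.4, -3.4, 4.9]
grip_width: 0.013
```

Run:
```python
from h import *
s=[0.535,.034,.136]
st();x=sense();print((np.array(x['tool_pos'])-[s[0],s[1],0])@Rn.from_euler('z',s[2]).as_matrix())
```

```text
t 11.85 tcp [0.6048 0.0581 0.1458] F [ 0.4224 -3.4042  4.9245] T [-0.8046 -0.038   0.0529] w 0.0130 q [-0.7016  0.4963  0.7249  1.7502 -0.3756  1.0386  1.8652] 
 toolx [-0.9907 -0.1363  0.0002] tooly [-0.1363  0.9907  0.0004] toolz [-0.0003  0.0004 -1.    ]
[0.0724 0.0144 0.1458]
```

>>> {"fn": "move_arm", "kwargs": {
  "deltas": [
    [0.0,[0,0,-0.0007],0],
    [0.0,[0,0,0],0],
    [0.02,[0,0,0],0],
    [0.03,[0,0,0],0],
    [0.045,[0,0,0],0],
    [0.045,[0,0,0],0]
  ]
}}

```text
clock: 12.45
tool_pos: [0.6045, 0.0586, 0.1463]
tool_rot: [0.215, -3.133, -0.002]
force: [-0.3, 0.6, 0.0]
grip_width: 0.0451
```

>>> {"fn": "move_arm", "kwargs": {
  "deltas": [
    [0.045,[0,0,-0.015],0],
    [0.045,[0,0,-0.03],0],
    [0.045,[0,0,-0.04],0],
    [0.045,[0,0,-0.015],0],
    [0.045,[0,0,0],0]
  ]
}}

```text
clock: 12.95
tool_pos: [0.6067, 0.0579, 0.2501]
tool_rot: [-0.214, 3.128, 0.003]
force: [-0.3, 0.1, 0.1]
grip_width: 0.0448
```

Run:
```python
from h import *
import pickle
s=[0.535,.034,.136]
st();P=vision.camera_params('wrist');im=vision.snapshot('wrist');pickle.dump(P,open('h1.pkl','wb'));cv2.imwrite('pics/h1.png',im)
b=vision.snapshot('scene');cv2.imwrite('pics/h1full.png',b);b=b[220:290,310:380];d=vision.snapshot('side');cv2.imwrite('pics/h1side.png',d)
cv2.imwrite('pics/h1b.png',np.hstack([cv2.resize(y,(400,400),interpolation=cv2.INTER_CUBIC) for y in (d[180:250,305:375],b)]))
```

```text
t 12.95 tcp [0.6067 0.0579 0.2501] F [-0.3245  0.0508  0.0853] T [-0.0079  0.0126 -0.0047] w 0.0448 q [-0.7474  0.398   0.7816  1.6343 -0.2965  1.2257  1.8022] 
 toolx [-0.9907 -0.1361 -0.006 ] tooly [-0.1361  0.9907  0.0013] toolz [ 0.0058  0.0021 -1.    ]
```

View pics/h1.png

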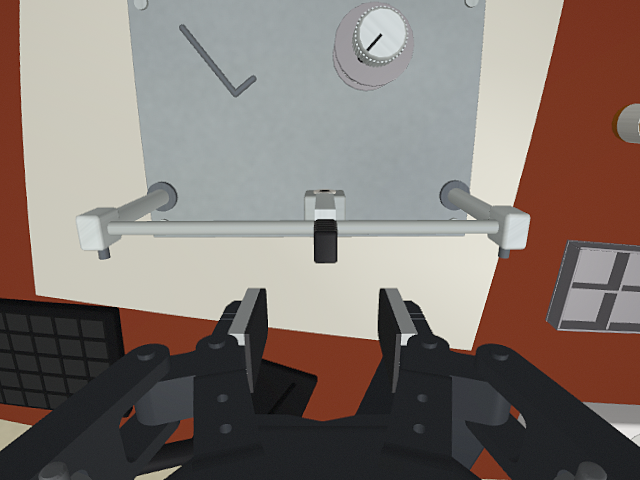

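View pics/h1b.png

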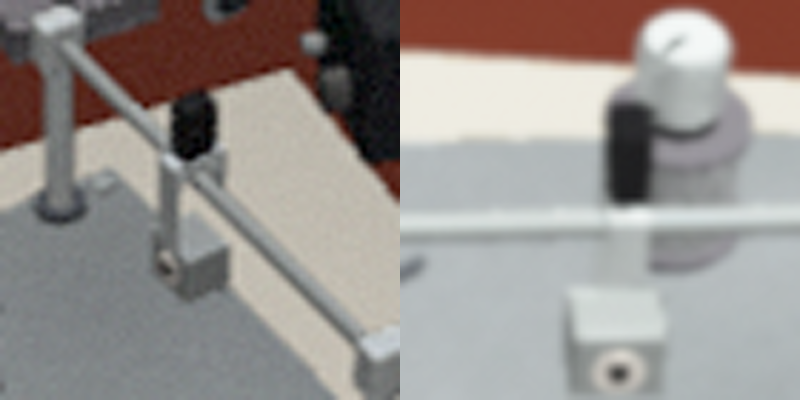

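Run:
```python
from h import *
import pickle
s=[0.535,.034,.136]
L=lambda a:(a-[s[0],s[1],0])@Rn.from_euler('z',s[2]).as_matrix()
P=pickle.load(open('h1.pkl','rb'));im=cv2.imread('pics/h1.png').astype(float).mean(2);b=cv2.imread('pics/h1full.png').astype(float).mean(2)
def edges(row,lo,hi):
    g=np.abs(np.gradient(row))[lo:hi]; return g
for r in (232,240,250): print(r,im[r,308:342].round(0))
for r in (240,245,250): print('sc',r,b[r,342:358].round(0))
W=[lambda c,r,z:L(at_z(P,[[c,r]],z))[0]]
print('proj guide top corners if at mark', proj(P,fp(s,[[.065,.0077,.1775],[.065,.0217,.1775],[.085,.0077,.1775],[.085,.0217,.1775],[.059,.0077,.1355],[.059,.0217,.1355]])))
S=vision.camera_params('scene');print(proj(S,fp(s,[[.085,.0077,.165],[.085,.0217,.165],[.075,.0147,.13]])))
```

```text
232 [175. 176. 176. 178. 177. 144.  24.  18.  26.  26.  28.  27.  30.  29.
  27.  31.  28.  25.  30.  30.  26.  28.  29.  29.  27.  28.  28.  19.
  23. 103. 168. 179. 175. 174.]
240 [207. 206. 208. 211. 211. 175.  10.  31.  40.  45.  47.  48.  46.  46.
  48.  49.  50.  51.  52.  52.  52.  55.  54.  57.  57.  60.  58.  44.
  19. 149. 226. 212. 210. 210.]
250 [207. 206. 207. 208. 215. 211.   4.  31.  41.  45.  47.  47.  49.  50.
  49.  52.  51.  52.  53.  53.  54.  57.  57.  58.  60.  61.  62.  47.
  18. 149. 225. 213. 210. 211.]
sc 240 [233. 232. 222. 176. 107.  55.  43.  43.  43.  43.  47.  64.  98. 131.
 152. 164.]
sc 245 [186. 186. 176. 137.  79.  40.  33.  34.  34.  34.  36.  58. 104. 134.
 142. 138.]
sc 250 [183. 182. 170. 137.  86.  45.  34.  32.  31.  31.  36.  62.  97. 116.
 121. 124.]
proj guide top corners if at mark [[310.8343 233.8084]
 [334.9085 233.8313]
 [311.1053 265.8679]
 [334.5525 265.8908]
 [312.5603 207.5309]
 [333.0979 207.55  ]]
[[345.813  249.5304]
 [353.0287 249.3976]
 [347.9177 259.688 ]]
```

>>> {"fn": "move_arm", "kwargs": {
  "deltas": [
    [0.07,[0.043,0.0135,0],0],
    [0.07,[0.043,0.0135,0],0],
    [0.07,[0.043,0.0135,0],0],
    [0.07,[0,0,0.005],-0.149],
    [0.07,[0,0,0.005],-0.149],
    [0.07,[0,0,0.005],-0.149],
    [0.07,[0,0,0.005],-0.149],
    [0.07,[0,0,0.005],-0.149]
  ]
}}

```text
clock: 13.9
tool_pos: [0.4701, 0.0807, 0.2199]
tool_rot: [1.349, -2.834, -0.001]
force: [0.9, -1.0, 0.1]
grip_width: 0.0702
```

>>> {"fn": "move_arm", "kwargs": {
  "deltas": [
    [0.07,[0,0,0.005],-0.149],
    [0.07,[0,0,0.005],-0.149],
    [0.07,[0,0,0.005],-0.149],
    [0.07,[0,0,0.005],-0.149],
    [0.07,[0,0,0.005],-0.149],
    [0.07,[0,0,0.005],-0.149],
    [0.07,[0,0,0],-0.149],
    [0.07,[0,0,0],-0.149]
  ]
}}

```text
clock: 14.7
tool_pos: [0.4671, 0.0774, 0.1832]
tool_rot: [2.267, -2.121, -0.024]
force: [1.3, -0.2, -0.8]
grip_width: 0.0702
```

>>> {"fn": "move_arm", "kwargs": {
  "deltas": [
    [0.07,[0,0,0],-0.149],
    [0.07,[0,0,0],-0.149],
    [0.07,[0,0,0],-0.149],
    [0.07,[0,0,0],0],
    [0.07,[0,0,0],0]
  ]
}}

```text
clock: 15.2
tool_pos: [0.4629, 0.0744, 0.1695]
tool_rot: [2.401, -1.911, -0.049]
force: [-0.6, -0.4, -0.9]
grip_width: 0.07
```

Run:
```python
from h import *
import pickle
s=[0.535,.034,.136]
vision.snapshot('wrist')
st();P=vision.camera_params('wrist');im=vision.snapshot('wrist');pickle.dump(P,open('c1.pkl','wb'));cv2.imwrite('pics/c1.png',im)
print(proj(P,[[.4732,.0806,.1125]]))
plan([.4732,.0806,.082],0)
```

```text
t 15.25 tcp [0.4632 0.0746 0.1698] F [ 0.9169  0.3367 -0.0405] T [ 0.009  -0.106   0.0413] w 0.0701 q [ 0.3746  0.2383 -0.7293  1.9589  0.1923  1.0899  2.9251] 
 toolx [ 0.2255 -0.974   0.0215] tooly [-0.9718 -0.2233  0.0756] toolz [-0.0688 -0.0379 -0.9969]
[[294.4517 266.9447]]
tcp [0.4633 0.0751 0.1701] yaw_y -2.9147 shift in tool axes now [-0.0051 -0.0175  0.0869] turn about tool z 0.227 (alt -2.915)
```

View pics/c1.png

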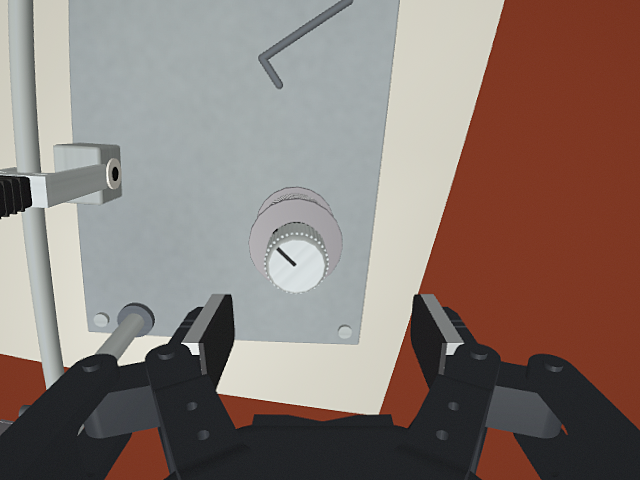

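>>> {"fn": "move_arm", "kwargs": {
  "deltas": [
    [0.07,[0,0,0],0.149],
    [0.07,[0,0,0],0.149],
    [0.07,[0,0,0],0.149],
    [0.07,[0,0,0],0.149],
    [0.07,[0,0,0],0.149],
    [0.07,[0,0,0],0.149],
    [0.07,[0,0,0],0.149],
    [0.07,[0,0,0],0]
  ]
}}

```text
clock: 16.1
tool_pos: [0.4635, 0.0765, 0.1709]
tool_rot: [1.136, -2.848, 0.018]
force: [-0.2, -0.0, -0.3]
grip_width: 0.0701
```

Run:
```python
from h import *
vision.snapshot('wrist');st();plan([.4732,.0806,.082],2.3)
```

```text
t 16.15 tcp [0.4635 0.0765 0.1708] F [-0.1969 -1.0379  0.0751] T [ 0.0552 -0.0883  0.0332] w 0.0702 q [ 0.2414  0.2149 -0.5777  1.9609  0.1497  1.0803  1.9266] 
 toolx [-0.7211 -0.6888  0.0747] tooly [-0.6897  0.7239  0.0176] toolz [-0.0662 -0.0388 -0.9971]
tcp [0.4635 0.0765 0.1708] yaw_y 2.3320 shift in tool axes now [-0.0164 -0.0053  0.0878] turn about tool z 0.032 (alt -3.110)
```

>>> {"fn": "move_arm", "kwargs": {
  "deltas": [
    [0.07,[0,0,-0.03],0],
    [0.07,[0,0,-0.05],0],
    [0.07,[0,0,-0.05],0],
    [0.07,[0,0,-0.05],0],
    [0.07,[0,0,-0.05],0],
    [0.07,[0,0,-0.05],0],
    [0.07,[0,0,0],0]
  ]
}}

```text
clock: 16.85
tool_pos: [0.4847, 0.0882, 0.457]
tool_rot: [1.144, -2.858, 0.019]
force: [0.1, 0.6, -0.8]
grip_width: 0.0703
```

Run:
```python
from h import *
st()
```

```text
t 16.85 tcp [0.4847 0.0882 0.457 ] F [ 0.0708  0.6082 -0.7552] T [ 0.0193 -0.09    0.0234] w 0.0703 q [ 0.2608  0.0883 -0.5904  1.459   0.0651  1.6715  2.0076] 
 toolx [-0.7221 -0.6889  0.0632] tooly [-0.6897  0.724   0.0119] toolz [-0.0539 -0.035  -0.9979]
```

>>> {"fn": "move_arm", "kwargs": {
  "deltas": [
    [0.07,[0,0,-0.05],0],
    [0.07,[0,0,-0.05],0],
    [0.07,[0,0,-0.04],0],
    [0.07,[0,0,0],0]
  ]
}}

```text
clock: 17.25
tool_pos: [0.4925, 0.0931, 0.5942]
tool_rot: [1.143, -2.854, 0.016]
force: [0.6, 0.5, 0.2]
grip_width: 0.0703
```

Run:
```python
from h import *
st()
```

```text
t 17.25 tcp [0.4925 0.0931 0.5942] F [0.5631 0.4622 0.2217] T [ 0.0471 -0.0336  0.0318] w 0.0703 q [ 0.1964  0.1643 -0.6044  1.0875  0.1115  1.9838  1.9691] 
 toolx [-0.7217 -0.689   0.0662] tooly [-0.6897  0.7239  0.0151] toolz [-0.0583 -0.0347 -0.9977]
```

>>> {"fn": "move_arm", "kwargs": {
  "deltas": [
    [0.07,[0,0,-0.03],0],
    [0.07,[0,0,0],0]
  ]
}}

```text
clock: 17.45
tool_pos: [0.4956, 0.0913, 0.5868]
tool_rot: [1.128, -2.837, 0.018]
force: [-0.1, 0.3, -0.1]
grip_width: 0.07
```

Run:
```python
from h import *
st()
```

```text
t 17.45 tcp [0.4956 0.0913 0.5868] F [-0.0778  0.3095 -0.1309] T [ 0.0589 -0.0825 -0.0187] w 0.0700 q [ 0.0151  0.1619 -0.373   1.0936  0.079   1.9839  2.    ] 
 toolx [-0.7238 -0.6846  0.0861] tooly [-0.6857  0.7276  0.0217] toolz [-0.0775 -0.0433 -0.996 ]
```

```bash
cat > kin.py <<'E'
from h import *
import itertools
D=[([-1.35,.3984,.0451,1.5366,-.0187,1.2069,-.0507],[.2043,.6171,.2314],[-.9493,.3143,0],[.3143,.9493,.0001]),
([-.7091,.0373,.567,1.7304,-.0215,1.3803,1.506],[.4906,.0382,.3512],[-.9973,-.0734,.0006],[-.0734,.9973,.0011]),
([-.2218,.2319,.8808,1.708,-.1834,1.2912,2.3366],[.4517,-.3039,.3003],[-.9976,-.0685,.003],[-.0685,.9977,0]),
([-.0323,.5827,.7753,1.811,-.4945,.9492,2.3844],[.4957,-.3428,.0901],[-.9898,.1425,-.0028],[.1425,.9898,-.0007]),
([-.7016,.4963,.7249,1.7502,-.3756,1.0386,1.8652],[.6048,.0581,.1458],[-.9907,-.1363,.0002],[-.1363,.9907,.0004]),
([.3746,.2383,-.7293,1.9589,.1923,1.0899,2.9251],[.4632,.0746,.1698],[.2255,-.974,.0215],[-.9718,-.2233,.0756]),
([.2414,.2149,-.5777,1.9609,.1497,1.0803,1.9266],[.4635,.0765,.1708],[-.7211,-.6888,.0747],[-.6897,.7239,.0176]),
([.2608,.0883,-.5904,1.459,.0651,1.6715,2.0076],[.4847,.0882,.457],[-.7221,-.6889,.0632],[-.6897,.724,.0119]),
([.0151,.1619,-.373,1.0936,.079,1.9839,2.0],[.4956,.0913,.5868],[-.7238,-.6846,.0861],[-.6857,.7276,.0217])]
E_=lambda a,x:Rn.from_euler(a,x).as_matrix()
def fk(q,p,sg):
    # p: base yaw, offsets: z0, (a1 x), upper d, elbow x, fore d, wrist x, tool d, tool yaw
    R=E_('z',p[0]+sg[0]*q[0]);x=np.array([0,0,p[1]])
    R=R@E_('y',q[1]);
    R=R@E_('z',sg[1]*q[2]);x=x+R@[p[5],0,p[2]]
    R=R@E_('y',q[3]);x=x+R@[p[6],0,0]
    R=R@E_('z',sg[2]*q[4]);x=x+R@[p[7],p[9],p[3]]
    R=R@E_('y',q[5]);x=x+R@[0,p[10],p[4]]
    R=R@E_('z',sg[3]*q[6]+p[8]);return x,R
def res(p,sg):
    o=[]
    for q,t,tx,ty in D:
        x,R=fk(q,p,sg);o+=list((x-t)*3)+list(R[:,0]-tx)+list(R[:,1]-ty)
    return np.array(o)
if __name__=='__main__':
    best=[]
    for sg in itertools.product([1,-1],repeat=4):
        for y7 in (0,1.57,3.14,-1.57):
            r=least_squares(res,[0,.35,.4,.4,.25,0,0,0,y7,0,0],args=(sg,));best.append((r.cost,sg,r.x))
    best.sort(key=lambda b:b[0])
    for b in best[:3]:print(b[0],b[1],b[2])
    r=res(best[0][2],best[0][1]);print(np.abs(r).reshape(-1,9).max(1))
    import pickle;pickle.dump(best[0],open('kin.pkl','wb'))
E
python3 kin.py
```

```text
0.0019804391354111147 (-1, -1, -1, -1) [ -0.0631   0.3708   0.5163   0.473    0.4407   0.0106  -0.0178   0.0202
   1.5078  10.6017 -10.608 ]
0.001980439135411236 (-1, -1, -1, -1) [-0.0631  0.3708  0.5163  0.473   0.4407  0.0106 -0.0178  0.0202  1.5078
  6.8749 -6.8812]
0.001980439135411411 (-1, -1, -1, -1) [ -0.0631   0.3708   0.5163   0.473    0.4407   0.0106  -0.0178   0.0202
   1.5078 -26.3064  26.3001]
[0.0135 0.0113 0.01   0.0337 0.0261 0.0248 0.0215 0.0101 0.0097]
```

```bash
cat > kin2.py <<'E'
from kin import *
import pickle
sg=(-1,-1,-1,-1)
def fk(q,p,sg=sg):
    R=E_('z',p[0]-q[0]);x=np.array([0,0,p[1]])+R@[p[11],p[12],0]
    R=R@E_('y',q[1]+p[13])
    R=R@E_('z',-q[2]+p[14]);x=x+R@[p[5],p[10],p[2]]
    R=R@E_('y',q[3]+p[15])
    x=x+R@[p[6],p[9],0]
    R=R@E_('z',-q[4]+p[16]);x=x+R@[p[7],0,p[3]]
    R=R@E_('y',q[5]+p[17]);x=x+R@[p[18],0,p[4]]
    R=R@E_('z',-q[6]+p[8]);return x,R
def res(p):
    o=[]
    for q,t,tx,ty in D:
        x,R=fk(q,p);o+=list((x-t)*3)+list(R[:,0]-tx)+list(R[:,1]-ty)
    return np.r_[o,.003*np.array(p)[[5,6,7,9,10,11,12,13,14,15,16,17,18]]]
r=least_squares(res,[0,.37,.51,.47,.44,0,0,0,1.57]+[0]*10);print(r.cost,r.x);print(np.abs(r.fun[:81]).reshape(-1,9).max(1))
pickle.dump(r.x,open('kin2.pkl','wb'))
E
python3 kin2.py
```

```text
2.0243524404573915e-07 [-0.0004  0.2567  0.5226  0.4771  0.3379  0.0001 -0.0001  0.0001  1.5705
 -0.0153 -0.0153  0.0001 -0.0119 -0.      0.0001  0.     -0.      0.
  0.0002]
[0.0002 0.0001 0.0001 0.0001 0.0002 0.0001 0.0001 0.0001 0.0002]
```

```bash
cat > sim.py <<'E'
import numpy as np,pickle
from scipy.spatial.transform import Rotation as Rn
from kin2 import fk,D
p=pickle.load(open('kin2.pkl','rb'))
lo=np.array([-2.82,-.49,-1.37,0,-1.36,.23,-2.94]);hi=np.array([2.82,2.23,1.46,2.46,4.5,2,2.94])
def F(q): return fk(q,p)
def jac(q):
    x0,R0=F(q);J=np.zeros((6,7));e=1e-6
    for i in range(7):
        d=np.array(q,float);d[i]+=e;x,R=F(d);J[:3,i]=(x-x0)/e;J[3:,i]=Rn.from_matrix(R@R0.T).as_rotvec()/e
    return J,x0,R0
def ik(q,xt,Rt,it=30,lam=.01,m=.015,wr=1.,null=0,q0=None):
    q=np.array(q,float)
    for _ in range(it):
        J,x,R=jac(q);e=np.r_[xt-x,wr*Rn.from_matrix(Rt@R.T).as_rotvec()];J[3:]*=wr
        A=J.T@np.linalg.inv(J@J.T+lam**2*np.eye(6));dq=A@e
        if null: dq+=null*(np.eye(7)-A@J)@(q0-q)
        q=np.clip(q+dq,lo+m,hi-m)
    return q
def run(q,rows,**k):
    q=np.array(q,float);x,R=F(q)
    for s,t in rows:
        xt=x+R@np.array(s);Rt=R@Rn.from_euler('z',t).as_matrix()
        q=ik(q,xt,Rt,**k);x,R=F(q)
    return q,x,R
if __name__=='__main__':
    np.set_printoptions(precision=4,suppress=True)
    a=D[1][0];rows=[([.009,-.048,z],0) for z in(.005,.005,.005,.005,.008,.01,.012)]
    print('target',D[2][0])
    q0=np.array([-1.35,.398,.045,1.537,-.019,1.207,-.051])
    for k in (dict(),dict(null=.02,q0=q0),dict(null=.1,q0=q0),dict(null=.05,q0=(lo+hi)/2),dict(null=.1,q0=q0*0)):
        print({n:v for n,v in k.items() if n!='q0'},run(a,rows,**k)[0])
    b=[.1964,.1643,-.6044,1.0875,.1115,1.9838,1.9691];print('B target',D[8][0],D[8][1])
    for k in (dict(),dict(null=.02,q0=q0),dict(null=.1,q0=q0)):
        q,x,R=run(b,[([0,0,-.03],0),([0,0,0],0)],**k);print(q,x,R[:,2])
E
python3 sim.py 2>&1 | tail -12
```

```text
0.0002]
[0.0002 0.0001 0.0001 0.0001 0.0002 0.0001 0.0001 0.0001 0.0002]
target [-0.2218, 0.2319, 0.8808, 1.708, -0.1834, 1.2912, 2.3366]
{} [-0.2263  0.228   0.88    1.7098 -0.1826  1.2906  2.3363]
{'null': 0.02} [-0.0644  0.1933  0.6717  1.7068 -0.1253  1.286   2.278 ]
{'null': 0.1} [-0.0213  0.1863  0.6179  1.7064 -0.1124  1.2854  2.2644]
{'null': 0.05} [ 0.5529  0.1629 -0.0502  1.6916  0.008   1.2884  2.1454]
{'null': 0.1} [ 0.4715  0.162   0.0427  1.6936 -0.0076  1.2872  2.16  ]
B target [0.0151, 0.1619, -0.373, 1.0936, 0.079, 1.9839, 2.0] [0.4956, 0.0913, 0.5868]
[ 0.132   0.1899 -0.5585  0.9852  0.1224  1.985   1.9648] [0.5177 0.1031 0.6244] [ 0.0112 -0.008  -0.9999]
[-0.3393  0.1634  0.0712  1.      0.0047  1.9811  2.0658] [0.5145 0.1005 0.6241] [ 0.0018 -0.016  -0.9999]
[-0.5356  0.1673  0.3285  1.0066 -0.036   1.9846  2.1075] [0.5125 0.0985 0.6239] [-0.0039 -0.0221 -0.9997]
```

>>> {"fn": "move_arm", "kwargs": {
  "deltas": [
    [0.07,[0,0,-0.03],0],
    [0.07,[0,0,0],0]
  ]
}}

```text
clock: 17.65
tool_pos: [0.4981, 0.0917, 0.5861]
tool_rot: [1.125, -2.83, 0.016]
force: [-0.2, 0.5, -0.3]
grip_width: 0.0698
```

Run:
```python
from h import *
st()
```

```text
t 17.65 tcp [0.4981 0.0917 0.5861] F [-0.1984  0.4668 -0.2647] T [ 0.0644 -0.0545  0.0088] w 0.0698 q [-0.1546  0.1625 -0.1587  1.0888  0.046   1.9867  2.0318] 
 toolx [-0.723  -0.6846  0.0925] tooly [-0.6856  0.7275  0.0258] toolz [-0.085  -0.0448 -0.9954]
```

>>> {"fn": "move_arm", "kwargs": {
  "deltas": [
    [0.07,[0,0,-0.03],0],
    [0.07,[0,0,-0.03],0],
    [0.07,[0,0,0],0]
  ]
}}

```text
clock: 17.95
tool_pos: [0.5024, 0.0913, 0.5902]
tool_rot: [1.124, -2.831, 0.013]
force: [-0.7, 1.3, 0.6]
grip_width: 0.0702
```

Run:
```python
from h import *
st()
```

```text
t 17.95 tcp [0.5024 0.0913 0.5902] F [-0.7135  1.3162  0.6265] T [ 0.0598 -0.1066  0.0307] w 0.0702 q [-0.49    0.1733  0.2776  1.0758 -0.0255  1.9917  2.103 ] 
 toolx [-0.7239 -0.6838  0.0917] tooly [-0.6846  0.7284  0.0272] toolz [-0.0854 -0.0431 -0.9954]
```

>>> {"fn": "move_arm", "kwargs": {
  "deltas": [
    [0.07,[0,0,-0.05],0],
    [0.07,[0,0,-0.05],0],
    [0.07,[0,0,0],0]
  ]
}}

```text
clock: 18.25
tool_pos: [0.5025, 0.0923, 0.622]
tool_rot: [1.151, -2.889, 0.03]
force: [0.0, -0.1, 1.0]
grip_width: 0.0702
```

Run:
```python
from h import *
st()
```

```text
t 18.25 tcp [0.5025 0.0923 0.622 ] F [ 0.0055 -0.1029  0.9923] T [ 0.0036 -0.0221  0.0492] w 0.0702 q [-0.7641  0.1724  0.6329  1.031  -0.0825  1.9955  2.159 ] 
 toolx [-0.7256 -0.6871  0.0362] tooly [-0.6877  0.7259 -0.0067] toolz [-0.0217 -0.0297 -0.9993]
```

>>> {"fn": "move_arm", "kwargs": {
  "deltas": [
    [0.07,[0,0,-0.015],0],
    [0.07,[0,0,0],0]
  ]
}}

```text
clock: 18.45
tool_pos: [0.5019, 0.0922, 0.6254]
tool_rot: [1.154, -2.897, 0.033]
force: [-0.3, 1.0, 0.5]
grip_width: 0.0703
```

Run:
```python
from h import *
st()
```

```text
t 18.45 tcp [0.5019 0.0922 0.6254] F [-0.3436  1.0028  0.5186] T [0.0351 0.0063 0.0043] w 0.0703 q [-0.7756  0.1692  0.6449  1.0275 -0.0826  1.995   2.1587] 
 toolx [-0.726  -0.6871  0.0297] tooly [-0.6876  0.726  -0.0109] toolz [-0.014  -0.0283 -0.9995]
```

>>> {"fn": "move_arm", "kwargs": {
  "deltas": [
    [0.07,[0,0,-0.02],0],
    [0.07,[0,0,0],0]
  ]
}}

```text
clock: 18.65
tool_pos: [0.5007, 0.0915, 0.6338]
tool_rot: [1.158, -2.914, 0.04]
force: [-0.2, -0.6, 0.2]
grip_width: 0.07
```

Run:
```python
from h import *
st();plan([.4732,.0806,.2],2.3)
```

```text
t 18.65 tcp [0.5007 0.0915 0.6338] F [-0.2477 -0.6333  0.2253] T [-0.0299  0.0254 -0.0252] w 0.0700 q [-0.8023  0.163   0.6747  1.0172 -0.083   1.9953  2.159 ] 
 toolx [-0.7273 -0.6862  0.0151] tooly [-0.6864  0.727  -0.0212] toolz [ 0.0036 -0.0257 -0.9997]
tcp [0.5007 0.0915 0.6338] yaw_y 2.3275 shift in tool axes now [0.021  0.0201 0.4338] turn about tool z 0.027 (alt -3.114)
```

```bash
python3 - <<'E' | tail -8
from sim import *
np.set_printoptions(precision=4,suppress=True)
q=[-.8023,.163,.6747,1.0172,-.083,1.9953,2.159]
rows=[([.0023,.0022,.0482],0)]*9+[([0,0,.0295],0)]*4
q,x,R=run(q,rows);print(q,x,R[:,2])
for n in (6,6,6):
    q,x,R=run(q,[([0,0,0],.15)]*n);print(q,x,R[:,2])
E
```

```text
2.0243524404573915e-07 [-0.0004  0.2567  0.5226  0.4771  0.3379  0.0001 -0.0001  0.0001  1.5705
 -0.0153 -0.0153  0.0001 -0.0119 -0.      0.0001  0.     -0.      0.
  0.0002]
[0.0002 0.0001 0.0001 0.0001 0.0002 0.0001 0.0001 0.0001 0.0002]
[-0.7709  0.328   0.5916  2.0968 -0.2202  0.7835  2.2805] [0.474  0.0776 0.0821] [ 0.0035 -0.0257 -0.9997]
[-0.9393  0.3829  0.8075  2.1003 -0.3479  0.8015  1.5053] [0.474  0.0776 0.0821] [ 0.0035 -0.0257 -0.9997]
[-1.0981  0.4849  1.0384  2.1031 -0.5271  0.8493  0.7793] [0.474  0.0776 0.0821] [ 0.0035 -0.0257 -0.9997]
[-1.2088  0.6476  1.2527  2.1048 -0.7444  0.9515  0.0869] [0.474  0.0776 0.0821] [ 0.0035 -0.0257 -0.9997]
```

>>> {"fn": "move_arm", "kwargs": {
  "deltas": [
    [0.07,[0.0023,0.0022,0.03],0],
    [0.07,[0.0023,0.0022,0.049],0],
    [0.07,[0.0023,0.0022,0.049],0],
    [0.07,[0.0023,0.0022,0.049],0],
    [0.07,[0.0023,0.0022,0.049],0],
    [0.07,[0.0023,0.0022,0.049],0],
    [0.07,[0.0023,0.0022,0.049],0],
    [0.07,[0.0023,0.0022,0.049],0]
  ]
}}

```text
clock: 19.45
tool_pos: [0.4757, 0.0823, 0.2584]
tool_rot: [1.159, -2.913, 0.039]
force: [1.1, 1.3, -0.6]
grip_width: 0.07
```

>>> {"fn": "move_arm", "kwargs": {
  "deltas": [
    [0.07,[0.0023,0.0022,0.045],0],
    [0.07,[0,0,0.02],0],
    [0.07,[0,0,0],0],
    [0.07,[0,0,0],0]
  ]
}}

```text
clock: 19.85
tool_pos: [0.4738, 0.0807, 0.1958]
tool_rot: [1.158, -2.913, 0.04]
force: [0.4, -0.7, 1.0]
grip_width: 0.0703
```

Run:
```python
from h import *
import pickle
st();P=vision.camera_params('wrist');im=vision.snapshot('wrist');pickle.dump(P,open('c2.pkl','wb'));cv2.imwrite('pics/c2.png',im)
print(proj(P,[[.4732,.0806,.1125]]))
plan([.4732,.0806,.082],2.3)
```

```text
t 19.85 tcp [0.4738 0.0807 0.1958] F [ 0.418  -0.7405  1.0478] T [ 0.0573 -0.0497 -0.0425] w 0.0703 q [-0.8524  0.1517  0.6384  1.9845 -0.0738  1.0388  2.1458] 
 toolx [-0.727  -0.6864  0.0159] tooly [-0.6866  0.7267 -0.0215] toolz [ 0.0032 -0.0265 -0.9996]
[[325.3745 244.9763]]
tcp [0.4745 0.0809 0.1966] yaw_y 2.3279 shift in tool axes now [-0.0004  0.0032  0.1145] turn about tool z 0.028 (alt -3.114)
```

View pics/c2.png

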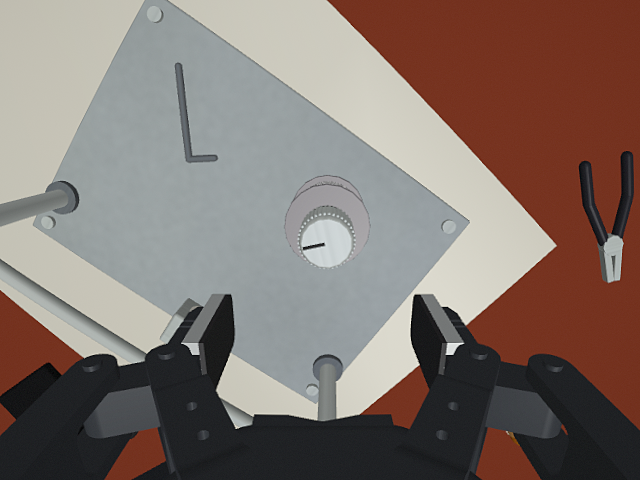

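>>> {"fn": "move_arm", "kwargs": {
  "deltas": [
    [0.065,[0,0.003,0.04],0],
    [0.06,[0,0,0.04],0],
    [0.06,[0,0,0.025],0],
    [0.06,[0,0,0.009],0],
    [0.06,[0,0,0],0],
    [0.06,[0,0,0],0]
  ]
}}

```text
clock: 20.5
tool_pos: [0.4733, 0.0803, 0.0829]
tool_rot: [1.159, -2.915, 0.04]
force: [0.6, -0.0, -0.5]
grip_width: 0.0601
```

Run:
```python
from h import *
import pickle
st();P=vision.camera_params('wrist');im=vision.snapshot('wrist');pickle.dump(P,open('c3.pkl','wb'));cv2.imwrite('pics/c3.png',im)
print(proj(P,[[.4732,.0806,.1125]]))
plan([.4732,.0806,.082],2.3)
```

```text
t 20.50 tcp [0.4733 0.0803 0.0829] F [ 0.6469 -0.0011 -0.4896] T [ 0.0356 -0.0194 -0.0379] w 0.0601 q [-0.7771  0.325   0.5913  2.0982 -0.2182  0.7822  2.2733] 
 toolx [-0.7269 -0.6866  0.013 ] tooly [-0.6867  0.7266 -0.0222] toolz [ 0.0058 -0.0251 -0.9997]
[[319.9065 346.1941]]
tcp [0.4734 0.0804 0.083 ] yaw_y 2.3280 shift in tool axes now [-0.0001  0.0003  0.001 ] turn about tool z 0.028 (alt -3.114)
```

View pics/c3.png

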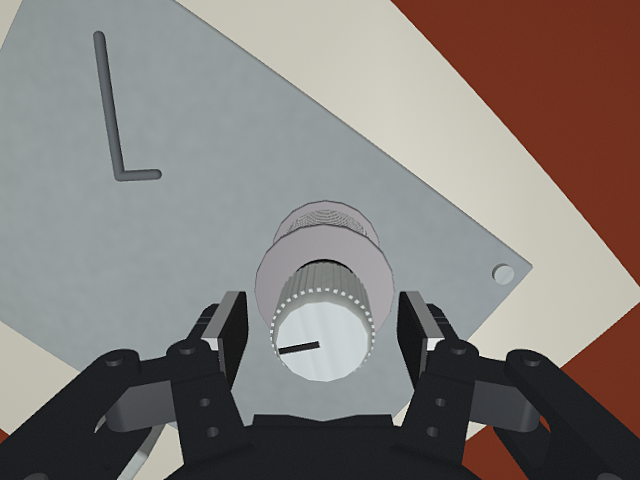

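>>> {"fn": "move_arm", "kwargs": {
  "deltas": [
    [0.04,[0,0,0],0],
    [0.02,[0,0,0],0],
    [0.02,[0,0,0],0],
    [0.02,[0,0,0],0],
    [0.02,[0,0,0],0]
  ],
  "squeeze": 50
}}

```text
clock: 21.05
tool_pos: [0.4727, 0.08, 0.0826]
tool_rot: [1.159, -2.915, 0.04]
force: [-0.5, -0.5, 6.1]
grip_width: 0.0347
```

Run:
```python
from h import *
st()
```

```text
t 21.05 tcp [0.4727 0.08   0.0826] F [-0.4557 -0.5493  6.0527] T [-0.0498  0.2689  0.0302] w 0.0347 q [-0.7771  0.3252  0.5916  2.0991 -0.2185  0.7823  2.2738] 
 toolx [-0.727  -0.6865  0.0139] tooly [-0.6866  0.7267 -0.0216] toolz [ 0.0048 -0.0253 -0.9997]
```

>>> {"fn": "move_arm", "kwargs": {
  "deltas": [
    [0.02,[0,0,0.0001],0.14],
    [0.02,[0,0,0.0001],0.14],
    [0.02,[0,0,0.0001],0.14],
    [0.02,[0,0,0.0001],0.14],
    [0.02,[0,0,0.0001],0.14],
    [0.02,[0,0,0.0001],0.14],
    [0.02,[0,0,0.0001],0.14],
    [0.02,[0,0,0],0]
  ]
}}

```text
clock: 21.85
tool_pos: [0.4728, 0.0797, 0.0819]
tool_rot: [0.353, 3.114, -0.039]
force: [-1.7, -2.1, 7.5]
grip_width: 0.0347
```

Run:
```python
from h import *
st();im=vision.snapshot('wrist');cv2.imwrite('pics/c4.png',im)
```

```text
t 21.85 tcp [0.4728 0.0797 0.0819] F [-1.717  -2.064   7.5456] T [-0.0562  0.4091 -0.0951] w 0.0347 q [-0.9615  0.3888  0.8296  2.1031 -0.3617  0.8021  1.4314] 
 toolx [-0.9746  0.2239 -0.0101] tooly [ 0.2241  0.9743 -0.0242] toolz [ 0.0044 -0.0258 -0.9997]
```

View pics/c4.png

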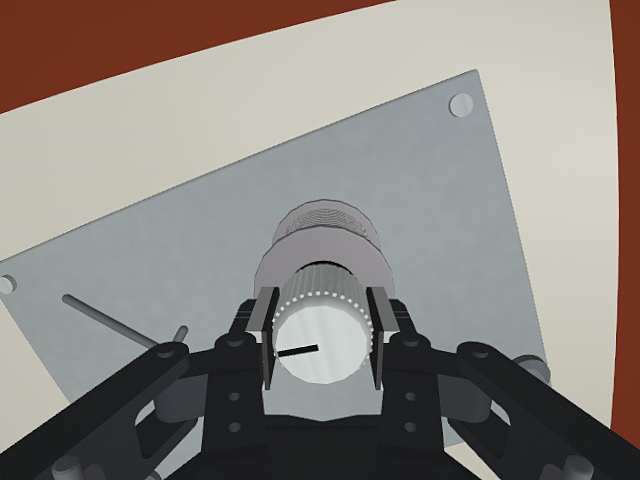

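>>> {"fn": "move_arm", "kwargs": {
  "deltas": [
    [0.02,[0,0,0.0001],0.14],
    [0.02,[0,0,0.0001],0.14],
    [0.02,[0,0,0.0001],0.14],
    [0.02,[0,0,0.0001],0.14],
    [0.02,[0,0,0.0001],0.14],
    [0.02,[0,0,0.0001],0.14],
    [0.02,[0,0,0.0001],0.14],
    [0.02,[0,0,0.0001],0.14]
  ]
}}

```text
clock: 22.7
tool_pos: [0.4723, 0.0795, 0.0811]
tool_rot: [1.95, 2.439, -0.027]
force: [-1.1, -2.6, 9.2]
grip_width: 0.0345
```

>>> {"fn": "move_arm", "kwargs": {
  "deltas": [
    [0.02,[0,0,0],0],
    [0.02,[0,0,0],0]
  ]
}}

```text
clock: 22.9
tool_pos: [0.4725, 0.0793, 0.081]
tool_rot: [1.943, 2.444, -0.028]
force: [-1.2, -2.7, 9.9]
grip_width: 0.0347
```

Run:
```python
from h import *
s,R=st();a=np.arctan2(R[1,1],R[0,1]);print('est cap',2.42-(2.328-a))
```

```text
t 22.90 tcp [0.4725 0.0793 0.081 ] F [-1.1935 -2.6987  9.9432] T [-0.1482  0.4349 -0.1169] w 0.0347 q [-1.1476  0.5333  1.1139  2.1071 -0.5995  0.8736  0.5443] 
 toolx [-0.225   0.974  -0.0264] tooly [ 0.9744  0.225  -0.0021] toolz [ 0.0039 -0.0262 -0.9997]
est cap 0.3189694960160572
```

>>> {"fn": "move_arm", "kwargs": {
  "deltas": [
    [0.02,[0,0,0],0.08],
    [0.02,[0,0,0.0001],0.08],
    [0.02,[0,0,0],0.06],
    [0.02,[0,0,0],0]
  ]
}}

```text
clock: 23.3
tool_pos: [0.4723, 0.0793, 0.0809]
tool_rot: [2.2, 2.214, -0.025]
force: [-2.2, -1.6, 10.1]
grip_width: 0.0352
```

Run:
```python
from h import *
s,R=st();a=np.arctan2(R[1,1],R[0,1]);print('est cap',2.42-(2.328-a))
```

```text
t 23.30 tcp [0.4723 0.0793 0.0809] F [-2.2371 -1.6163 10.0773] T [-0.1383  0.6101 -0.0739] w 0.0352 q [-1.1755  0.5731  1.1669  2.1077 -0.6536  0.8983  0.3754] 
 toolx [-0.0062  0.9996 -0.0261] tooly [1.     0.0063 0.0033] toolz [ 0.0035 -0.0261 -0.9997]
est cap 0.09830626321161118
```

>>> {"fn": "move_arm", "kwargs": {
  "deltas": [
    [0.02,[0,0,0],0.05],
    [0.02,[0,0,0],0.05],
    [0.02,[0,0,0],0]
  ]
}}

```text
clock: 23.6
tool_pos: [0.4722, 0.0793, 0.0809]
tool_rot: [2.306, 2.101, -0.024]
force: [-1.7, -1.8, 9.0]
grip_width: 0.0346
```

Run:
```python
from h import *
s,R=st();a=np.arctan2(R[1,1],R[0,1]);print('est cap',2.42-(2.328-a))
```

```text
t 23.60 tcp [0.4722 0.0793 0.0809] F [-1.7014 -1.7853  9.0133] T [-0.1637  0.5921  0.1501] w 0.0346 q [-1.1867  0.592   1.1899  2.1079 -0.6778  0.9105  0.2995] 
 toolx [ 0.0927  0.9954 -0.0258] tooly [ 0.9957 -0.0926  0.0057] toolz [ 0.0033 -0.0262 -0.9997]
est cap -0.0006963291787442927
```

>>> {"fn": "move_arm", "kwargs": {
  "deltas": [
    [0.02,[0,0,0],0.05],
    [0.02,[0,0,0],0]
  ]
}}

```text
clock: 23.8
tool_pos: [0.4722, 0.0793, 0.0809]
tool_rot: [2.353, 2.047, -0.024]
force: [-2.1, -2.5, 9.3]
grip_width: 0.0346
```

Run:
```python
from h import *
import pickle
s,R=st();a=np.arctan2(R[1,1],R[0,1]);print('est cap',2.42-(2.328-a))
P=vision.camera_params('wrist');im=vision.snapshot('wrist');pickle.dump(P,open('c5.pkl','wb'));cv2.imwrite('pics/c5.png',im)
s,R=st()
cv2.imwrite('pics/c5z.png',cv2.resize(im[280:400,250:390],None,fx=5,fy=5,interpolation=cv2.INTER_CUBIC))
```

```text
t 23.80 tcp [0.4722 0.0793 0.0809] F [-2.0838 -2.4615  9.2997] T [-0.246   0.5583  0.9849] w 0.0346 q [-1.1922  0.6016  1.2008  2.1076 -0.6885  0.9169  0.2635] 
 toolx [ 0.1383  0.99   -0.0265] tooly [ 0.9904 -0.1381  0.0067] toolz [ 0.003  -0.0271 -0.9996]
est cap -0.046580393810201404
t 23.85 tcp [0.4722 0.0793 0.0809] F [-2.31   -1.3781 10.1285] T [-0.215   0.5826  0.9639] w 0.0346 q [-1.1922  0.6014  1.2006  2.1076 -0.6883  0.9167  0.2639] 
 toolx [ 0.1376  0.9901 -0.0265] tooly [ 0.9905 -0.1375  0.0067] toolz [ 0.003  -0.0272 -0.9996]
```

View pics/c5z.png

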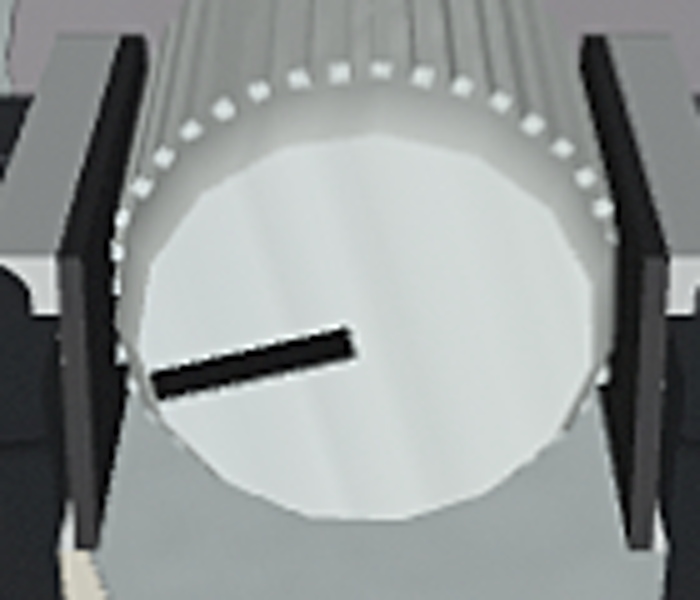

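Run:
```python
from h import *
import pickle
P=pickle.load(open('c5.pkl','rb'));c=at_z(P,np.array([[352,342],[160,387]])/5+[250,280],.111);print(c);v=c[1]-c[0]
print('cap',(np.arctan2(v[1],v[0])-.136-np.pi+np.pi)%(2*np.pi)-np.pi)
```

```text
[[0.4714 0.0806 0.111 ]
 [0.4581 0.0789 0.111 ]]
cap -0.005773011612008716
```

>>> {"fn": "move_arm", "kwargs": {
  "deltas": [
    [0.02,[0,0,0],-0.06],
    [0.02,[0,0,-0.0001],-0.14],
    [0.02,[0,0,-0.0001],-0.14],
    [0.02,[0,0,-0.0001],-0.14],
    [0.02,[0,0,-0.0001],-0.14],
    [0.02,[0,0,-0.0001],-0.14],
    [0.02,[0,0,-0.0001],-0.14],
    [0.02,[0,0,-0.0001],-0.14]
  ]
}}

```text
clock: 24.65
tool_pos: [0.4729, 0.0795, 0.0816]
tool_rot: [1.026, 2.955, -0.035]
force: [-0.7, -1.0, 5.5]
grip_width: 0.0349
```

>>> {"fn": "move_arm", "kwargs": {
  "deltas": [
    [0.02,[0,0,-0.0001],-0.14],
    [0.02,[0,0,-0.0001],-0.14],
    [0.02,[0,0,-0.0001],-0.14],
    [0.02,[0,0,-0.0001],-0.12],
    [0.02,[0,0,0],0],
    [0.02,[0,0,0],0]
  ]
}}

```text
clock: 25.25
tool_pos: [0.473, 0.0799, 0.0819]
tool_rot: [0.213, 3.127, -0.039]
force: [-0.5, -1.0, 8.1]
grip_width: 0.0348
```

Run:
```python
from h import *
import pickle
s,R=st();a=np.arctan2(R[1,1],R[0,1]);print('yaw',a,'est cap',a+.080)
P=vision.camera_params('wrist');im=vision.snapshot('wrist');pickle.dump(P,open('c6.pkl','wb'));cv2.imwrite('pics/c6.png',im)
cv2.imwrite('pics/c6z.png',cv2.resize(im[280:400,250:390],None,fx=5,fy=5,interpolation=cv2.INTER_CUBIC))
```

```text
t 25.25 tcp [0.473  0.0799 0.0819] F [-0.4506 -1.0427  8.0591] T [ 0.1306 -0.0103  0.0419] w 0.0348 q [-0.939   0.3786  0.7993  2.1028 -0.3424  0.7973  1.502 ] 
 toolx [-0.9907  0.1357 -0.0086] tooly [ 0.1359  0.9904 -0.0241] toolz [ 0.0053 -0.0251 -0.9997]
yaw 1.434440966001196 est cap 1.5144409660011962
```

View pics/c6z.png

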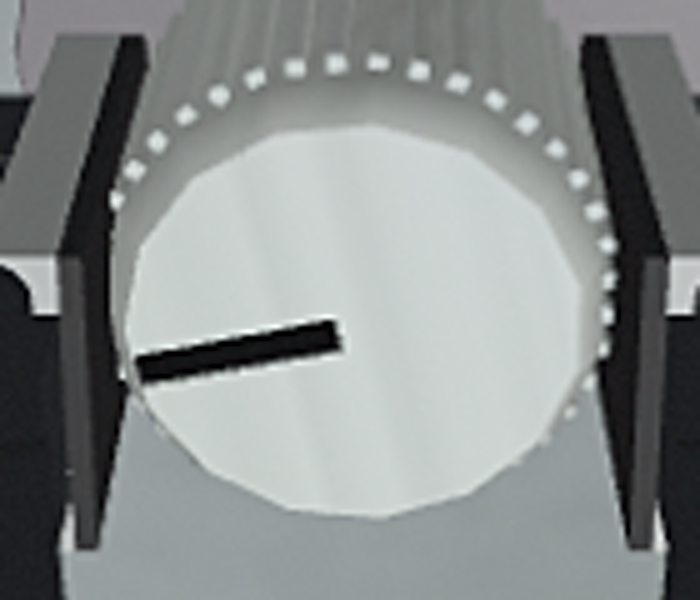

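Run:
```python
from h import *
import pickle
P=pickle.load(open('c6.pkl','rb'));c=at_z(P,np.array([[340,335],[140,370]])/5+[250,280],.112);print(c);v=c[1]-c[0]
print('cap',(np.arctan2(v[1],v[0])-.136-np.pi)%(2*np.pi))
```

```text
[[0.4721 0.0798 0.112 ]
 [0.4733 0.0659 0.112 ]]
cap 1.5196674134897297
```

>>> {"fn": "move_arm", "kwargs": {
  "deltas": [
    [0.02,[0,0,0],-0.053],
    [0.02,[0,0,0],0],
    [0.02,[0,0,0],0]
  ]
}}

```text
clock: 25.6
tool_pos: [0.473, 0.0799, 0.0819]
tool_rot: [0.13, 3.132, -0.039]
force: [-0.4, -1.6, 8.0]
grip_width: 0.0348
```

Run:
```python
from h import *
import pickle
s,R=st();a=np.arctan2(R[1,1],R[0,1]);print('yaw',a,'est cap',a+.080)
P=vision.camera_params('wrist');im=vision.snapshot('wrist');pickle.dump(P,open('c7.pkl','wb'));cv2.imwrite('pics/c7.png',im)
g=cv2.resize(im[280:400,250:390],None,fx=5,fy=5,interpolation=cv2.INTER_CUBIC);cv2.imwrite('pics/c7z.png',g)
b=vision.snapshot('scene');d=vision.snapshot('side')
cv2.imwrite('pics/c7s.png',np.hstack([cv2.resize(y,(400,400),interpolation=cv2.INTER_CUBIC) for y in (d[170:290,270:390],b[210:310,290:390])]))
m=im[335:362,272:322].min(2)<60; r,cc=np.nonzero(m)
k=(cc>5)&(cc<46); print(k.sum()); pf=np.polyfit(cc[k],r[k],1); u=np.array([[300,0],[285,0]],float);u[:,1]=np.polyval(pf,u[:,0]-272)+335;print(u)
c=at_z(P,u,.112);v=c[1]-c[0];print('cap',(np.arctan2(v[1],v[0])-.136-np.pi)%(2*np.pi))
```

```text
t 25.60 tcp [0.473  0.0799 0.0819] F [-0.3906 -1.6154  8.0309] T [0.1361 0.0319 0.0806] w 0.0348 q [-0.9295  0.3747  0.7864  2.1024 -0.3335  0.796   1.5463] 
 toolx [-0.9965  0.083  -0.0073] tooly [ 0.0831  0.9962 -0.0249] toolz [ 0.0052 -0.0254 -0.9997]
yaw 1.487542839201746 est cap 1.567542839201746
222
[[300.     349.3737]
 [285.     351.9905]]
cap 1.5728759406752832
```

View pics/c7z.png

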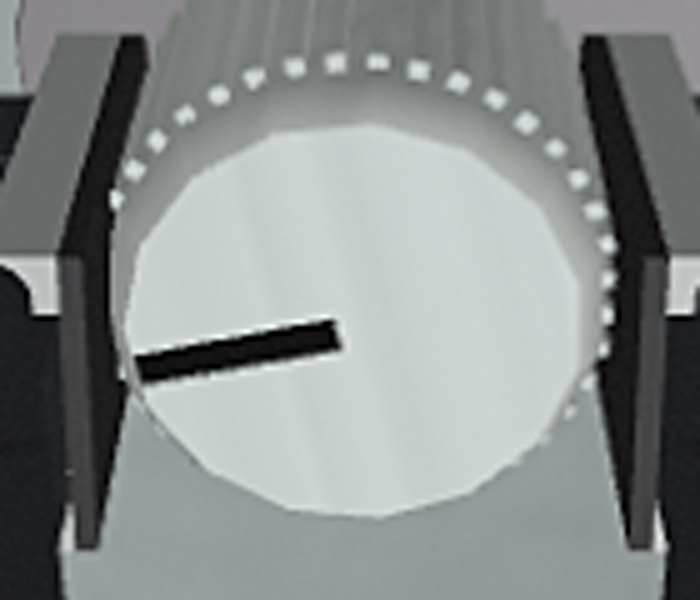

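View pics/c7s.png

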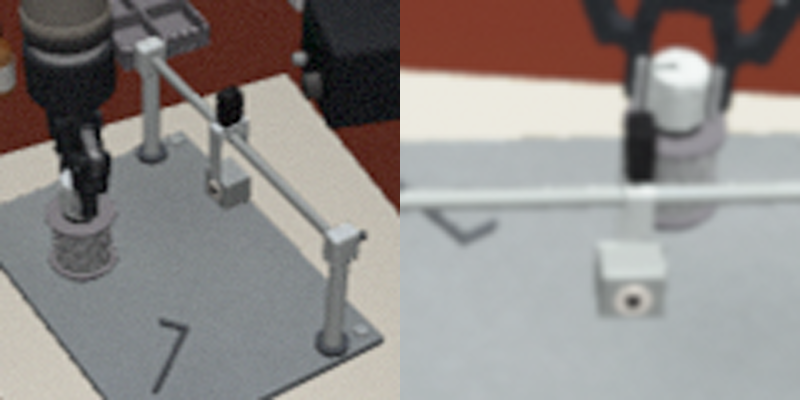

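The index line, and so the set screw under it, points straight into the left pad, where you couldn't reach it. I'll regrip a quarter turn round.

>>> {"fn": "move_arm", "kwargs": {
  "deltas": [
    [0.06,[0,0,0],0],
    [0.06,[0,0,0],0],
    [0.06,[0,0,0],0],
    [0.06,[0,0,0],0]
  ]
}}

```text
clock: 26.15
tool_pos: [0.4711, 0.0799, 0.0804]
tool_rot: [0.126, 3.136, -0.042]
force: [-0.3, 0.2, -0.2]
grip_width: 0.06
```

>>> {"fn": "move_arm", "kwargs": {
  "deltas": [
    [0.06,[0,0,0],0.15],
    [0.06,[0,0,0],0.15],
    [0.06,[0,0,0],0.15],
    [0.06,[0,0,0],0.15],
    [0.06,[0,0,0],0.15],
    [0.06,[0,0,0],0.15],
    [0.06,[0,0,0],0.15],
    [0.06,[0,0,0],0.15]
  ]
}}

```text
clock: 26.95
tool_pos: [0.4713, 0.08, 0.0805]
tool_rot: [1.874, 2.5, -0.031]
force: [0.5, -0.6, 0.7]
grip_width: 0.0603
```

>>> {"fn": "move_arm", "kwargs": {
  "deltas": [
    [0.06,[0,0,0],0.15],
    [0.06,[0,0,0],0],
    [0.06,[0,0,0],0]
  ]
}}

```text
clock: 27.25
tool_pos: [0.4714, 0.0799, 0.0805]
tool_rot: [2.043, 2.361, -0.03]
force: [0.0, 0.1, 1.0]
grip_width: 0.0604
```

Run:
```python
from h import *
import pickle
s,R=st();a=np.arctan2(R[1,1],R[0,1]);print('yaw',a)
P=vision.camera_params('wrist');im=vision.snapshot('wrist');pickle.dump(P,open('c8.pkl','wb'));cv2.imwrite('pics/c8.png',im)
```

```text
t 27.25 tcp [0.4714 0.0799 0.0805] F [0.     0.1142 1.0154] T [ 0.0164 -0.0403  0.0073] w 0.0604 q [-1.157   0.5437  1.1275  2.1084 -0.6129  0.8798  0.4726] 
 toolx [-0.1434  0.9893 -0.027 ] tooly [ 0.9897  0.1434 -0.0017] toolz [ 0.0021 -0.0269 -0.9996]
yaw 0.14388475020082533
```

View pics/c8.png

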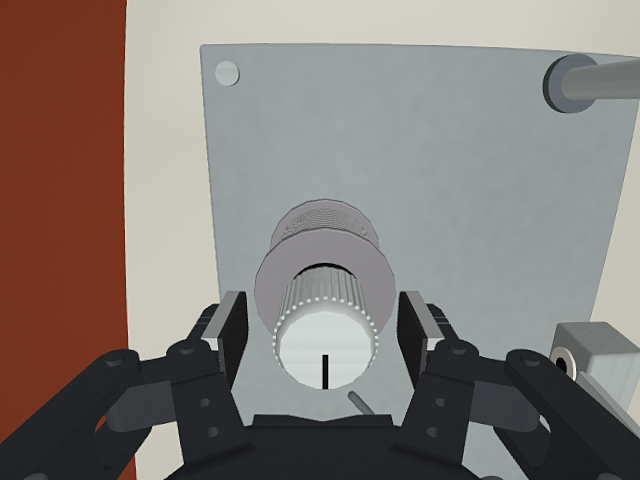

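>>> {"fn": "move_arm", "kwargs": {
  "deltas": [
    [0.05,[0,0.001,-0.0015],0],
    [0.04,[0,0,0],0],
    [0.02,[0,0,0],0],
    [0.02,[0,0,0],0],
    [0.02,[0,0,0],0],
    [0.02,[0,0,0],0]
  ],
  "squeeze": 50
}}

```text
clock: 27.9
tool_pos: [0.4724, 0.08, 0.0826]
tool_rot: [2.047, 2.359, -0.028]
force: [-1.8, 0.6, 5.2]
grip_width: 0.0345
```

Run:
```python
from h import *
import pickle
s,R=st();a=np.arctan2(R[1,1],R[0,1]);print('yaw',a)
P=vision.camera_params('wrist');im=vision.snapshot('wrist');pickle.dump(P,open('c9.pkl','wb'));cv2.imwrite('pics/c9.png',im)
m=im[335:400,300:350].min(2)<60
lab=cv2.connectedComponentsWithStats(m.astype(np.uint8));print(lab[2])
r,cc=np.nonzero(m[:50]);r+=335;cc+=300;k=(r>358)&(r<385);pf=np.polyfit(r[k],cc[k],1)
u=np.array([[np.polyval(pf,358),358],[np.polyval(pf,384),384]]);print(u,k.sum())
c=at_z(P,u,.112);v=c[1]-c[0];print(c,'cap',(np.arctan2(v[1],v[0])-.136-np.pi)%(2*np.pi))
```

```text
t 27.90 tcp [0.4724 0.08   0.0826] F [-1.7891  0.6066  5.2135] T [ 0.0065  0.4071 -0.012 ] w 0.0345 q [-1.1575  0.5423  1.1304  2.1046 -0.6111  0.8851  0.469 ] 
 toolx [-0.1405  0.9897 -0.0256] tooly [ 0.9901  0.1406 -0.0016] toolz [ 0.002  -0.0255 -0.9997]
yaw 0.1410173054878837
[[   0    0   50   65 3049]
 [  19   16    6   34  197]
 [  47   55    3    3    4]]
[[321.3364 358.    ]
 [321.8961 384.    ]] 149
[[0.4727 0.0768 0.112 ]
 [0.4744 0.066  0.112 ]] cap 1.5931213713719394
```

View pics/c9.png

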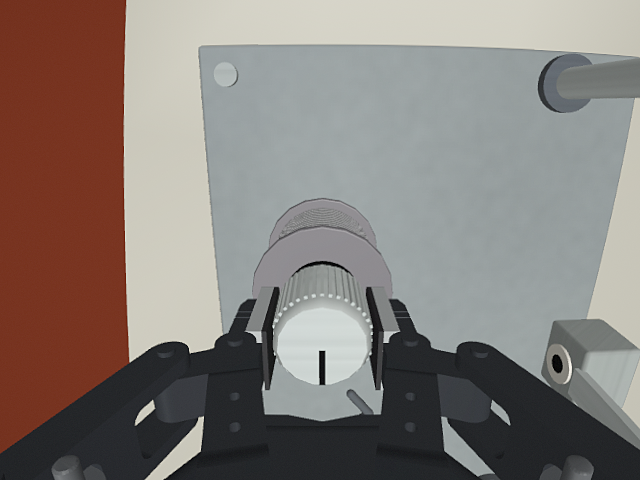

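Run:
```python
from h import *
import pickle
for n in('c8','c9'):
    P=pickle.load(open(n+'.pkl','rb'));im=cv2.imread(f'pics/{n}.png')
    m=(im.min(2)<60);r,cc=np.nonzero(m[358:386,315:332]);r+=358;cc+=315
    pf=np.polyfit(r,cc,1);u=np.array([[np.polyval(pf,360),360],[np.polyval(pf,384),384]]);c=at_z(P,u,.112);v=c[1]-c[0];print(n,u[:,0],(np.arctan2(v[1],v[0])-.136-np.pi)%(2*np.pi))
st();b=vision.snapshot('scene');cv2.imwrite('pics/fin.png',b)
```

```text
c8 [325. 325.] 1.58144510834288
c9 [321.4001 321.8842] 1.592009110995554
t 27.95 tcp [0.4724 0.08   0.0826] F [-1.8984  0.5688  5.646 ] T [0.0479 0.3653 0.0104] w 0.0349 q [-1.1575  0.5423  1.1304  2.1046 -0.6111  0.8851  0.469 ] 
 toolx [-0.1405  0.9897 -0.0256] tooly [ 0.9901  0.1405 -0.0016] toolz [ 0.002  -0.0256 -0.9997]
```

View pics/fin.png

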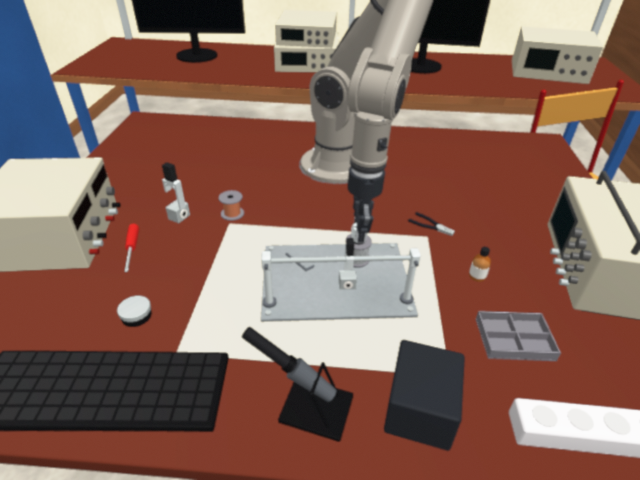

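```bash
python3 -c "
from bench import job
print(job.job_done())"
```

```text
the job is handed in; nothing more can be done
None
```

The feeder is set up and handed in at about 28 s: the guide hangs at the ring mark and the cap is a quarter turn back from its stop, still gripped.

- **Guide:** I took the smaller of the two look-alikes, hooked it on about 35 mm from the clear end, slid it to the mark and let go. The hook now covers the mark. The scene camera puts it within about 0.5 mm of centre. The wrist camera, looking at the top of the grip, puts it about 1.4 mm towards +y, so the two disagree by about 1 mm.
- **Cap:** I screwed it clockwise to the hard stop. Torque rose to about 1 N m, and the index line read −0.006 rad. I then backed it off a quarter turn, aiming for 1.571 rad. The tool angle gave 1.568 and the picture 1.573.
- **Set screw:** At that point a finger pad covered the set screw, so I opened, turned the gripper a quarter turn and gripped again at 50 N. The index line, and so the screw under it, now faces the gap between the fingers. After regripping, the picture reads 1.59 rad, about 1° past the target.
- **Detour:** On the way to the cap I turned the last joint the wrong way into its range limit, which tilted the tool about 4°. I worked most of that out by lifting clear; about 1.5° of tilt remains.
- **Bystanders:** In the last picture the other things stand where they started. No force reading went above about 11 N.

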